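Scan a capacitor and show it to the inspection camera

TASK

Turn the big capacitor standing in the scan station's nest until, fully seated and upright, its pale stripe faces the scanner window, and let it stay so for a good second to be read. Then lift it out and finish holding it still in the air, its centre on the inspection camera's line of sight 150 mm in front of the lens, right way up but leaned back so that the stripe faces squarely into the lens; keep hold of it, the job ends while holding. Do not touch the camera or its stand, and leave the other parts on the bench where they are.

Things in the scene. Friction and masses are not known exactly. Their poses are not given: they have to be found in the camera images.
- cap_center (a point): Centre (half-way up, on the axis) of the capacitor to be handled: the large upright can, 35 mm diameter, 60 mm tall, dark sleeve, about 75 g, the only one standing in the nest of the scan station. z runs up its axis; x points from the axis straight out through the middle of its pale stripe. The stripe is a 10 mm wide light band running the full height of the side and folded 10 mm over the top.
- cap_ahead (a point): Imaginary point in the air, fixed to that capacitor: 100 mm from its axis, straight out through the middle of the stripe, half-way up. It shows which way the stripe faces.
- station: Scan station, fixed: aluminium nest plate 80 x 80 x 14 mm with, in the middle, a 37 mm round seat 6 mm deep (seat floor 8 mm above the table), in which the capacitor stands upright and can be turned freely; it lifts straight out. Beyond the plate on its +y side stands the scanner, a grey block 70 mm (x) x 55 mm (y) x 68 mm tall whose dark window faces the nest. Origin on the table under the middle of the seat, z up, y from the seat towards the scanner window.
- scan_window (a point): Middle of the scanner's dark window, on the block's face, 85 mm from the axis of the nest along the station's +y, 42 mm above the table.
- camera_head: Inspection camera: black 46 mm cube with a 32 mm lens, fixed on a 0.31 m stand (base plate 90 x 110 mm behind and below the lens) and looking down at 30 degrees below level. Origin in the middle of the lens front, 275 mm above the table; its own -x is the line of sight (out of the lens, down towards the robot side), y level, z the picture's up.
- view_point (a point): The point to present at: in the air on the camera's line of sight, 150 mm in front of the lens front, about 200 mm above the table (the capacitor's centre belongs here). Same axes as the camera head.
- camera_stand: Stand of the inspection camera, fixed: origin on the table, 60 mm (level) behind the lens front; a 90 x 110 mm base plate and a 16 mm post 20 mm farther back.
- cap_b_center (a point): Bystander: centre of a smaller striped capacitor, 25 mm diameter, 40 mm tall, standing loose on the table.
- cap_c_center (a point): Bystander: centre of the smallest striped capacitor, 22 mm diameter, 31 mm tall, standing loose on the table.
- ferrite_center (a point): Bystander: centre of a dark ring core, 36 mm outside, 20 mm hole, 12 mm high, lying loose on the table.
- heatsink: Bystander: finned aluminium heat sink 50 x 40 x 25 mm, loose; origin at the centre of its underside.
- module: Bystander: small dark circuit module 50 x 38 x 10 mm with a white connector, lying loose; origin at the centre of its underside.
- screwdriver: Bystander: screwdriver 170 mm long with a black handle, lying loose along its own x.

How it is judged:
On the way:
1. the capacitor, upright in the nest, faces the scanner window with its stripe (within about 11 degrees) for 0.6 s (angle between the x axis of cap_center and the y axis of station, either way round below 0.2 rad and horizontal distance between cap_ahead and scan_window below 0.07 m and horizontal distance between cap_center and station below 0.005 m and height (world z) of cap_center below 0.042 m and angle between cap_center's own z axis and vertical below 0.12 rad), for 0.6 s.
At the end, for the whole second after the job is handed in: The capacitor is held by the fingers in the air, its centre within 20 mm of the view point, stripe square to the camera's line of sight and its axis along the picture's up, each within 0.22 rad (about 12 degrees), right way up, nearly still (under 30 mm/s), and stays so (distance between cap_center and view_point below 0.02 m and angle between the x axis of cap_center and the x axis of camera_head, either way round below 0.22 rad and angle between the z axis of cap_center and the z axis of camera_head, either way round below 0.22 rad and angle between cap_center's own z axis and vertical below 0.85 rad and distance between cap_ahead and camera_head below 0.1 m and height (world z) of cap_center above 0.15 m and contact force between the fingers and cap above 1 N and linear speed of cap below 0.03 m/s); the arm keeps its last pose, push and grip.
It fails at once if the camera or its stand is touched (contact force between any of the fingers, the arm, cap and camera_stand above 0.5 N).
It fails at once if a bystander is moved by more than 30 mm (distance of any of cap_b_center, cap_c_center, ferrite_center, heatsink, module, screwdriver from where it was at the start of the episode above 0.03 m).
It also fails if it takes over 66 s, if anything falls off the work surface, if the arm or the gripper's body presses on something with over 40 N, if the wrist force passes 120 N, or if a joint passes its speed limit or range.

ROBOT

A 6-joint arm with a two-finger parallel gripper is mounted at the origin on the work surface. World frame = base frame: x ahead of the robot, y to its left, z up, the work surface at z = 0. Lengths are in m, angles in rad, forces in N, time in s.
With the tool pointing down it reaches from about 0.4 to 0.825 m from the base axis. Payload 7 kg.
Tool frame: the origin (TCP) lies at the very end of the fingers, on their centre line; the grasp point (between the pads) lies 19 mm behind it; z points along the fingers, y is the line along which they close (so a half turn about z gives the same grasp; the last joint's range is limited). The gripper opens to 88 mm and grips with 3 to 60 N. Pads are 19 mm wide; open, the fingers measure 130 mm over their backs; the gripper's body (78 mm by 193 mm) begins 47 mm behind the grasp point.
Start: joints at [1.389, 0.359, 0.012, 0, -1.224, -0.288], TCP at [0.306, 0.602, 0.227] pointing down, gripper open.
Joint ranges: [-3.07, 3.07], [-1.43, 2.12], [-1.02, 1.25], [-3.03, 1.67], [-3.05, -0], [-3.03, 3.03]. Speed limits (rad/s): [2.39, 2.39, 3.01, 3.14, 3.14, 3.14].

INTERFACE

Orientations are given as [roll, pitch, yaw] about the fixed x, y, z axes, in that order (R = Rz(yaw) Ry(pitch) Rx(roll)).
In Python, from station import arm gives the robot as it stands. The module is installed in compiled form; this text tells all that it offers.
- The arm moves only by the shell command python3 -m crank 'ROWS' [FORCE]. ROWS is JSON, a list of rows, each an object of numbers: "dx", "dy", "dz": the shift along the world's x, y, z in m; "twist": the turn about the world's z in degrees; "grip": the opening, from -1 (shut) to 1 (fully open). A call has exactly 5 rows; each row is the pose to reach, as a shift and turn from the pose commanded when the call began; what a row does not reach only later rows make up. A row lasts 1/12 s, in which the tool goes at most 41.7 mm and 7.16 degrees, less where a joint would pass 70% of its speed; a pose out of reach is approached as far as the arm can. A call with a gripper value outside its range is refused whole. The fingers move at their own pace and stop on an object; FORCE is the grip in N (left out, the last holds). Time passes only in rows, so rows that repeat a pose let the fingers close, or fill a call up. It gives the time, the measured TCP pose, the force, the opening and the grip force at its end, in the units of the state.
- arm.get_state(): the state, without advancing time (a new reading comes with each control period).
- arm.grab_frame(name): name is "scene" or "side" or "wrist"; returns the picture (384x512x3 uint8, red, green, blue); there is no depth.
- arm.get_calibration(name): a dict with "fx", "fy", "cx", "cy" (pixels), "cam_to_world" (4x4, takes a point from camera to world coordinates); the wrist camera has in their place "tool_from_camera" (4x4, takes a point from camera to tool coordinates, whose origin is the TCP and whose axes are the flange's). Camera axes: x right, y down, z forward; pixel columns grow to the right and rows downward; lengths in m; the calibration is good to about 2 mm. A picture is of the moment at which its call begins: read the wrist's pose just before it. get_calibration takes no time and is no camera call.
- arm.job_done(): hands the job in; it is judged then, once.
The state is a dict: "t": time; "q": joint angles; "qd": joint speeds; "joint_efforts": joint torques, N m; "eef_pos": TCP position; "ee_rot": TCP orientation; "force": force on the tool from outside, world axes, zero at the start; "moment": the same for the moment, N m; "width": finger opening in m; "gripper_force": force on a finger pad.
Only numpy, scipy, OpenCV 4.12 (cv2) and the standard library are available. Lean on these libraries where they do the work, as an engineer would, in place of code of your own. Each camera call takes 0.05 s, during which the arm holds its last target. There are 200 camera calls.

## Working session

There is one attempt and no reset: what is moved stays moved. The work goes in short steps, Python scripts to look and compute and a shell command to move; the robot and the scene stay as the last step left them, time stands still between calls to the robot, and variables do not carry over. Pictures are saved under pics/ and viewed, at most 10 in all, crops included, and the job is handed in when it is done.

```bash
mkdir -p pics; python3 - <<'E'
from station import arm
import cv2,numpy as np
for n in ["scene","side","wrist"]:
    c=arm.get_calibration(n); print(n,{k:np.round(v,4).tolist() for k,v in c.items()})
    cv2.imwrite(f"pics/{n}0.png",arm.grab_frame(n)[:,:,::-1])
a=cv2.imread("pics/scene0.png");b=cv2.imread("pics/side0.png")
cv2.imwrite("pics/s0.png",cv2.resize(a,(800,600),interpolation=cv2.INTER_CUBIC))
cv2.imwrite("pics/d0.png",cv2.resize(b,(800,600),interpolation=cv2.INTER_CUBIC))
s=arm.get_state();print(s['eef_pos'],s['ee_rot'],s['width'],s['t'])
E
```

```text
scene {'fx': 413.9698, 'fy': 413.9698, 'cx': 256.4105, 'cy': 182.7364, 'cam_to_world': [[0.2058, 0.7122, -0.6712, 1.2841], [0.9786, -0.1443, 0.1469, -0.0952], [0.0078, -0.687, -0.7266, 0.968], [0.0, 0.0, 0.0, 1.0]]}
side {'fx': 418.0341, 'fy': 418.0341, 'cx': 244.856, 'cy': 199.7664, 'cam_to_world': [[-0.9476, -0.2347, 0.2168, 0.3316], [-0.319, 0.6576, -0.6825, 0.788], [0.0176, -0.7159, -0.698, 0.9566], [0.0, 0.0, 0.0, 1.0]]}
wrist {'fx': 329.1981, 'fy': 329.1981, 'cx': 256.0285, 'cy': 190.1243, 'tool_from_camera': [[0.0007, -0.962, -0.2731, 0.074], [1.0, 0.0006, 0.0005, -0.0009], [-0.0004, -0.2732, 0.962, -0.158], [0.0, 0.0, 0.0, 1.0]]}
[0.30542836 0.60152217 0.22582342] [ 3.14027961e+00 -1.36797970e-04 -4.69904678e-01] 0.08760406469356383 0.15
```

View pics/s0.png

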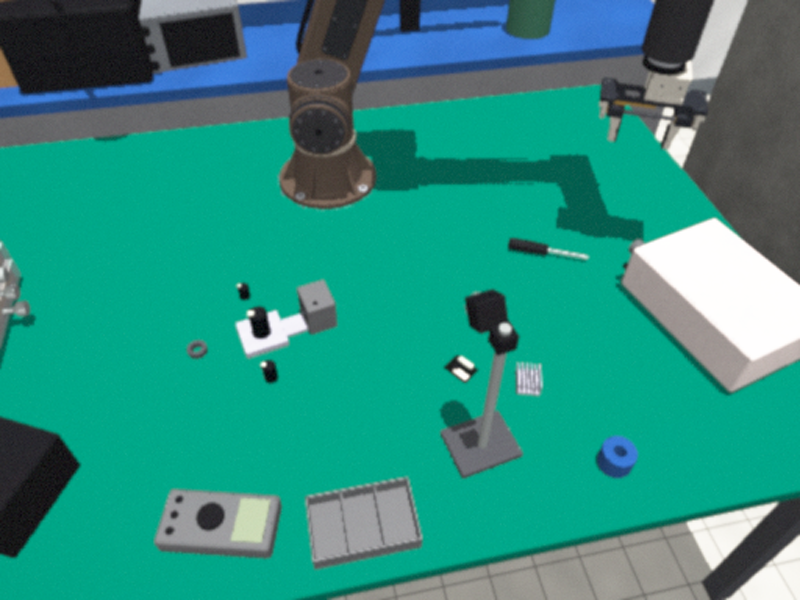

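View pics/d0.png

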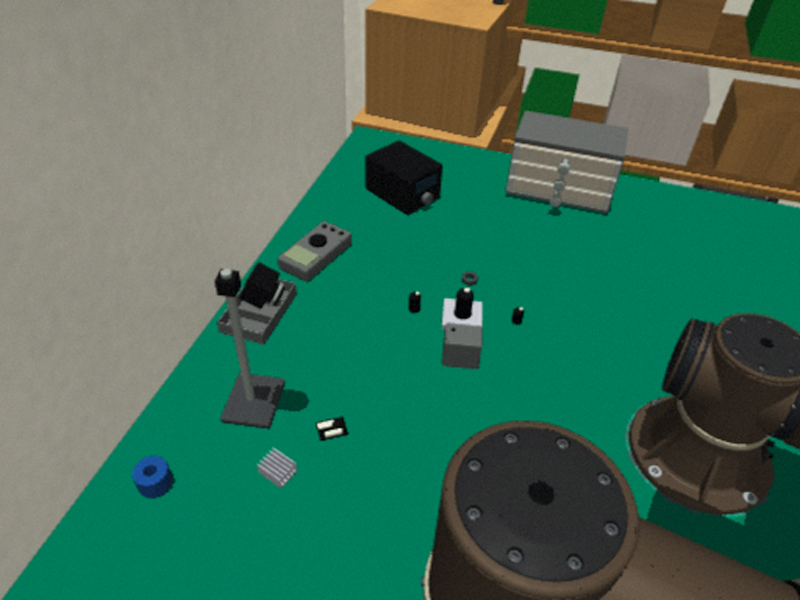

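```bash
python3 - <<'E'
import cv2,numpy as np
a=cv2.imread("pics/scene0.png");b=cv2.imread("pics/side0.png")
def t(im,x,y,w=80,h=60): return cv2.resize(im[y:y+h,x:x+w],(400,300),interpolation=cv2.INTER_CUBIC)
o=np.vstack([np.hstack([t(a,145,172),t(a,275,180)]),np.hstack([t(b,258,178),t(b,130,165)])])
cv2.imwrite("pics/crop1.png",o)
E
```

```text
(no output)
```

View pics/crop1.png

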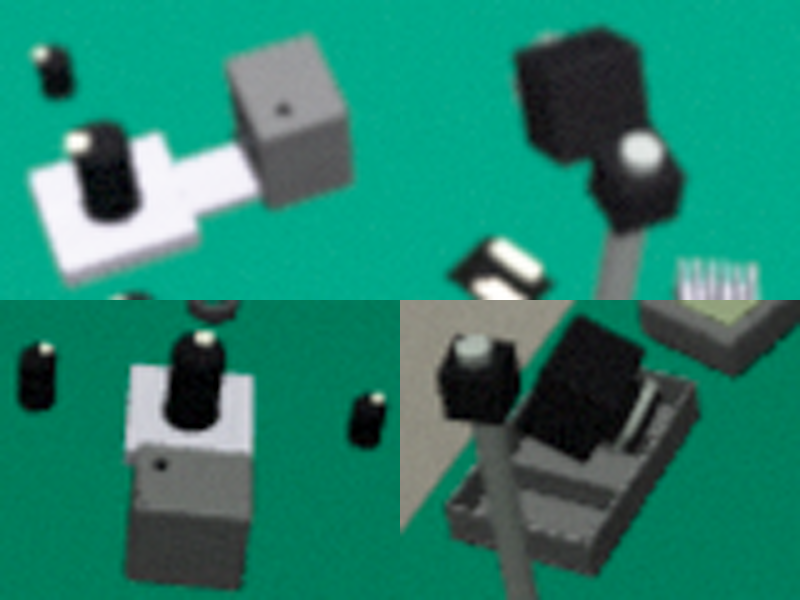

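```bash
cat > h.py <<'E'
import numpy as np, cv2
from station import arm
from scipy.spatial.transform import Rotation as R
def cal(n,st=None):
    c=arm.get_calibration(n)
    if n=="wrist":
        T=np.eye(4);T[:3,:3]=R.from_euler('xyz',st['ee_rot']).as_matrix();T[:3,3]=st['eef_pos']
        M=T@np.array(c["tool_from_camera"])
    else: M=np.array(c["cam_to_world"])
    return c,M
def ray(cm,px):
    c,M=cm; d=np.array([(px[0]-c['cx'])/c['fx'],(px[1]-c['cy'])/c['fy'],1.])
    return M[:3,3],M[:3,:3]@d
def tri(*obs):
    A=np.zeros((3,3));b=np.zeros(3);L=[]
    for cm,p in obs:
        o,d=ray(cm,p);d=d/np.linalg.norm(d);P=np.eye(3)-np.outer(d,d);A+=P;b+=P@o;L.append((o,P))
    x=np.linalg.solve(A,b);return x.round(4),[round(float(np.linalg.norm(P@(x-o))),4) for o,P in L]
def onz(cm,p,z):
    o,d=ray(cm,p);return (o+d*(z-o[2])/d[2]).round(4)
def proj(cm,X):
    c,M=cm;v=M[:3,:3].T@(np.array(X)-M[:3,3]);return np.array([c['fx']*v[0]/v[2]+c['cx'],c['fy']*v[1]/v[2]+c['cy']]).round(1)
E
python3 - <<'E'
from h import *
S=cal("scene");D=cal("side")
s=lambda x,y:(S,(x/5+145,y/5+172)); s2=lambda x,y:(S,((x-400)/5+275,y/5+180))
d=lambda x,y:(D,(x/5+258,(y-300)/5+178)); d2=lambda x,y:(D,((x-400)/5+130,(y-300)/5+165))
print("cap top",tri(s(100,137),d(198,348)))
print("stripe",tri(s(77,142),d(205,338)))
print("block hole",tri(s(284,108),d(160,464)))
print("post top",tri(s2(641,148),d2(475,350)))
print("lens?",tri(s2(532,65),d2(638,415)))
print("head",tri(s2(582,95),d2(583,388)))
print("block top scene z.068",[onz(*s(x,y),.068) for x,y in [(228,65),(313,37),(350,108),(268,138)]])
print("block top side z.068",[onz(*d(x,y),.068) for x,y in [(133,447),(253,452),(250,515),(130,512)]])
print("plate scene z.014",[onz(*s(x,y),.014) for x,y in [(30,175),(165,135),(200,237),(70,275)]])
print("base",[onz(S,(x*.64,y*.64),.01) for x,y in [(442,437),(505,417),(521,452),(462,474)]])
print("cap b/c",[onz(S,(x*.64,y*.64),.02) for x,y in [(243,291),(269,371)]])
print("base side",[onz(D,(x*.64,y*.64),.01) for x,y in [(222,413),(241,374),(284,380),(262,424)]])
E
```

```text
cap top (array([ 0.4682, -0.1843,  0.0717]), [0.0003, 0.0003])
stripe (array([ 0.4667, -0.1978,  0.069 ]), [0.0005, 0.0005])
block hole (array([ 0.4659, -0.0786,  0.0707]), [0.0003, 0.0003])
post top (array([0.779 , 0.1567, 0.311 ]), [0.0002, 0.0002])
lens? (array([0.7033, 0.1383, 0.2802]), [0.004, 0.004])
head (array([0.7309, 0.1473, 0.2931]), [0.0011, 0.0011])
block top scene z.068 [array([ 0.423 , -0.1069,  0.068 ]), array([ 0.41  , -0.0545,  0.068 ]), array([ 0.4714, -0.0406,  0.068 ]), array([ 0.4851, -0.09  ,  0.068 ])]
block top side z.068 [array([ 0.4849, -0.09  ,  0.068 ]), array([ 0.416, -0.11 ,  0.068]), array([ 0.4065, -0.0589,  0.068 ]), array([ 0.473 , -0.0378,  0.068 ])]
plate scene z.014 [array([ 0.4381, -0.2326,  0.014 ]), array([ 0.4222, -0.151 ,  0.014 ]), array([ 0.5057, -0.1372,  0.014 ]), array([ 0.5186, -0.2128,  0.014 ])]
base [array([0.7535, 0.0945, 0.01  ]), array([0.7379, 0.2098, 0.01  ]), array([0.8066, 0.2148, 0.01  ]), array([0.8246, 0.1093, 0.01  ])]
cap b/c [array([ 0.3607, -0.215 ,  0.02  ]), array([ 0.5676, -0.1778,  0.02  ])]
base side [array([0.8132, 0.2027, 0.01  ]), array([0.8236, 0.1101, 0.01  ]), array([0.7413, 0.0966, 0.01  ]), array([0.7355, 0.2008, 0.01  ])]
```

```bash

python3 -m crank '[{"dx":0.008,"dy":-0.039,"twist":-3.5,"grip":1},{"dx":0.016,"dy":-0.078,"twist":-7,"grip":1},{"dx":0.024,"dy":-0.117,"twist":-10.5,"grip":1},{"dx":0.032,"dy":-0.156,"twist":-14,"grip":1},{"dx":0.040,"dy":-0.195,"twist":-17.5,"grip":1}]'
python3 -m crank '[{"dx":0.008,"dy":-0.039,"twist":-3.5,"grip":1},{"dx":0.016,"dy":-0.078,"twist":-7,"grip":1},{"dx":0.024,"dy":-0.117,"twist":-10.5,"grip":1},{"dx":0.032,"dy":-0.156,"twist":-14,"grip":1},{"dx":0.040,"dy":-0.195,"twist":-17.5,"grip":1}]'
```

```text
invalid input at $[0]: expected keys dx, dy, dz, twist, grip
invalid input at $[0]: expected keys dx, dy, dz, twist, grip
```

```bash

python3 -m crank '[{"dx":0.008,"dy":-0.039,"dz":0,"twist":-3.5,"grip":1},{"dx":0.016,"dy":-0.078,"dz":0,"twist":-7,"grip":1},{"dx":0.024,"dy":-0.117,"dz":0,"twist":-10.5,"grip":1},{"dx":0.032,"dy":-0.156,"dz":0,"twist":-14,"grip":1},{"dx":0.040,"dy":-0.195,"dz":0,"twist":-17.5,"grip":1}]'
python3 -m crank '[{"dx":0.008,"dy":-0.039,"dz":0,"twist":-3.5,"grip":1},{"dx":0.016,"dy":-0.078,"dz":0,"twist":-7,"grip":1},{"dx":0.024,"dy":-0.117,"dz":0,"twist":-10.5,"grip":1},{"dx":0.032,"dy":-0.156,"dz":0,"twist":-14,"grip":1},{"dx":0.040,"dy":-0.195,"dz":0,"twist":-17.5,"grip":1}]'
python3 -m crank '[{"dx":0.008,"dy":-0.039,"dz":0,"twist":-3.5,"grip":1},{"dx":0.016,"dy":-0.078,"dz":0,"twist":-7,"grip":1},{"dx":0.024,"dy":-0.117,"dz":0,"twist":-10.5,"grip":1},{"dx":0.032,"dy":-0.156,"dz":0,"twist":-14,"grip":1},{"dx":0.040,"dy":-0.195,"dz":0,"twist":-17.5,"grip":1}]'
python3 -m crank '[{"dx":0.008,"dy":-0.039,"dz":0,"twist":-3.5,"grip":1},{"dx":0.016,"dy":-0.078,"dz":0,"twist":-7,"grip":1},{"dx":0.024,"dy":-0.117,"dz":0,"twist":-10.5,"grip":1},{"dx":0.032,"dy":-0.156,"dz":0,"twist":-14,"grip":1},{"dx":0.040,"dy":-0.190,"dz":0,"twist":-17,"grip":1}]'
```

```text
t: 0.57
eef_pos: [0.3455, 0.4048, 0.2262]
ee_rot: [3.141, -0.0, -0.778]
force: [0.3, 0.7, 0.3]
width: 0.0876
gripper_force: 0.0
t: 0.98
eef_pos: [0.3853, 0.2099, 0.2266]
ee_rot: [-3.141, 0.0, -1.083]
force: [1.1, 0.7, 1.3]
width: 0.0876
gripper_force: 0.0
t: 1.4
eef_pos: [0.4253, 0.015, 0.2269]
ee_rot: [-3.141, 0.0, -1.389]
force: [0.9, 0.8, -0.6]
width: 0.0877
gripper_force: 0.0
t: 1.82
eef_pos: [0.4653, -0.1756, 0.2266]
ee_rot: [-3.141, 0.0, -1.686]
force: [1.0, 0.4, 0.4]
width: 0.0877
gripper_force: 0.0
```

```bash
python3 - <<'E'
from h import *
s=arm.get_state(); im=arm.grab_frame("wrist")[:,:,::-1]
print(s['eef_pos'],s['ee_rot'],s['q'])
cv2.imwrite("pics/w1.png",im); cv2.imwrite("pics/w1b.png",cv2.resize(im,(800,600),interpolation=cv2.INTER_CUBIC))
W=cal("wrist",s); print(proj(W,[.47,-.183,.068]),proj(W,[.47,-.183,.014]))
E
```

```text
[ 0.46533138 -0.17558994  0.22657631] [-3.14148524e+00  2.88108324e-05 -1.68643171e+00] [ 3.50646234e-02  6.33027863e-02 -3.69817760e-01 -1.36162800e-05
 -1.13756526e+00 -1.50694292e-01]
[251.1 166.9] [251.8 157.1]
```

View pics/w1b.png

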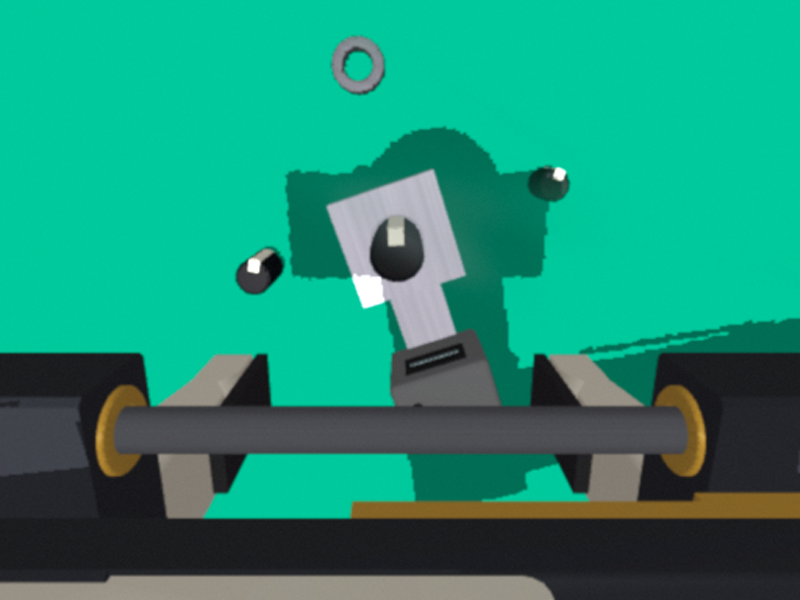

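```bash
cat > m.py <<'E'
from h import *
E
python3 - <<'E'
from h import *
s=dict(eef_pos=[0.46533138,-0.17558994,0.22657631],ee_rot=[-3.14148524,2.9e-05,-1.68643171]); W=cal("wrist",s)
k=.64
P=[onz(W,(x*k,y*k),.014) for x,y in [(327,205),(434,170),(466,275)]];print(P)
az=lambda v:np.degrees(np.arctan2(v[1],v[0])).round(1)
print("edge -x",az(P[1]-P[0]),"edge y",az(P[2]-P[1]),"centre",(P[0]+P[2])/2)
im=cv2.imread("pics/w1.png"); g=im.max(2); sub=im[130:190,225:285]
# stripe pixels: bright, low sat within can region
for nm,m in [("bright",(im.min(2)>110)),("dark",(g<70))]:
    mm=np.zeros_like(m); mm[136:184,236:272]=m[136:184,236:272]
    n,l,st,c=cv2.connectedComponentsWithStats(mm.astype(np.uint8))
    print(nm,[(st[i].tolist(),c[i].round(1).tolist()) for i in range(1,n) if st[i][4]>15])
print("cap",onz(W,(397*k,257.5*k),.068))
g0=im[134:186:2,236:272:2].mean(2).astype(int)
print(g0)
E
```

```text
[array([ 0.5136, -0.2174,  0.014 ]), array([ 0.4355, -0.2328,  0.014 ]), array([ 0.4192, -0.155 ,  0.014 ])]
edge -x -168.8 edge y 101.8 centre [ 0.4664 -0.1862  0.014 ]
bright [([236, 136, 36, 48, 800], [253.3, 156.4])]
dark [([237, 142, 34, 38, 786], [253.1, 163.5])]
cap [ 0.4668 -0.1847  0.068 ]
[[184 181 184 187 184 185 191 188 190 188 188 186 184 182 186 188 189 185]
 [184 184 182 186 184 183 188 186 186 183 184 185 185 183 184 186 188 188]
 [183 184 180 185 186 177 172 160 158 158 157 161 172 178 182 185 187 187]
 [182 185 182 181 174 133 122 156 156 156 158 123  97 152 173 183 186 188]
 [182 183 184 165 128  64 120 156 158 158 157 122  60  69 134 172 185 187]
 [181 185 175 124  63  62 133 161 162 163 162 124  61  61  65 141 176 186]
 [184 178 161  64  56  64 165 194 184 190 199 142  61  61  61  85 161 183]
 [186 172 117  51  55  60 163 206 206 206 204 131  64  63  63  61 124 177]
 [186 161  61  50  54  57 159 207 207 208 206 158  67  66  63  62  86 172]
 [185 120  45  48  52  56 161 208 207 208 208 160  70  69  65  64  69 159]
 [182  85  41  44  51  55 153 209 208 209 209 162 
[... 450 characters left out ...]
 44  47  48  51  50  72]
 [163  38  25  30  30  31  33  34  35  37  39  40  41  42  46  47  46 116]
 [185 102  20  28  29  27  31  30  32  34  36  37  39  38  41  39  43 149]
 [189 153  32  23  28  29  26  29  32  30  31  33  36  35  37  36  99 184]
 [190 182 127  29  23  25  28  28  27  28  30  32  31  33  30  73 172 188]
 [238 199 194 148  32  19  22  24  26  27  27  27  27  29  63 162 188 188]
 [254 255 255 254 167 105  44  25  19  22  24  23  55 131 183 190 188 189]
 [255 255 255 255 204 188 168 141 121 123 124 141 177 185 190 192 189 187]
 [255 255 255 255 235 189 183 184 189 186 186 189 186 185 190 191 189 188]
 [255 255 255 255 251 188 188 183 187 187 185 187 187 183 187 191 190 188]]
```

```bash

python3 -m crank '[{"dx":0.002,"dy":-0.009,"dz":-0.02,"twist":7,"grip":1},{"dx":0.002,"dy":-0.009,"dz":-0.04,"twist":14,"grip":1},{"dx":0.002,"dy":-0.009,"dz":-0.06,"twist":21,"grip":1},{"dx":0.002,"dy":-0.009,"dz":-0.08,"twist":28,"grip":1},{"dx":0.002,"dy":-0.009,"dz":-0.10,"twist":35,"grip":1}]'
python3 -m crank '[{"dx":0,"dy":0,"dz":-0.025,"twist":0,"grip":1},{"dx":0,"dy":0,"dz":-0.05,"twist":0,"grip":1},{"dx":0,"dy":0,"dz":-0.075,"twist":0,"grip":1},{"dx":0,"dy":0,"dz":-0.1,"twist":0,"grip":1},{"dx":0,"dy":0,"dz":-0.1,"twist":0,"grip":1}]'
python3 -m crank '[{"dx":0,"dy":0,"dz":0,"twist":0,"grip":-1},{"dx":0,"dy":0,"dz":0,"twist":0,"grip":-1},{"dx":0,"dy":0,"dz":0,"twist":0,"grip":-1},{"dx":0,"dy":0,"dz":0,"twist":0,"grip":-1},{"dx":0,"dy":0,"dz":0,"twist":0,"grip":-1}]' 8
```

```text
t: 2.28
eef_pos: [0.4673, -0.1823, 0.1256]
ee_rot: [3.142, 0.0, -1.066]
force: [0.1, 0.1, 0.2]
width: 0.0875
gripper_force: 0.0
t: 2.7
eef_pos: [0.4642, -0.1819, 0.0225]
ee_rot: [3.135, 0.004, -1.073]
force: [-0.5, -0.1, -0.8]
width: 0.0876
gripper_force: 0.0
t: 3.12
eef_pos: [0.4684, -0.1822, 0.0278]
ee_rot: [-3.139, -0.001, -1.072]
force: [0.2, -0.0, 0.1]
width: 0.0597
gripper_force: 0.0
```

```bash

python3 -m crank '[{"dx":-0.001,"dy":-0.0025,"dz":0,"twist":0,"grip":-1},{"dx":-0.001,"dy":-0.0025,"dz":0,"twist":0,"grip":-1},{"dx":-0.001,"dy":-0.0025,"dz":0,"twist":0,"grip":-1},{"dx":-0.001,"dy":-0.0025,"dz":0,"twist":0,"grip":-1},{"dx":-0.001,"dy":-0.0025,"dz":0,"twist":0,"grip":-1}]'
python3 -m crank '[{"dx":0,"dy":0,"dz":0,"twist":0,"grip":-1},{"dx":0,"dy":0,"dz":0,"twist":0,"grip":-1},{"dx":0,"dy":0,"dz":0,"twist":0,"grip":-1},{"dx":0,"dy":0,"dz":0,"twist":0,"grip":-1},{"dx":0,"dy":0,"dz":0,"twist":0,"grip":-1}]'
```

```text
t: 3.53
eef_pos: [0.4665, -0.1848, 0.0267]
ee_rot: [3.141, -0.0, -1.072]
force: [-1.4, 0.0, 2.7]
width: 0.0346
gripper_force: 8.0
t: 3.95
eef_pos: [0.4665, -0.1847, 0.0267]
ee_rot: [3.141, -0.0, -1.072]
force: [-1.1, -0.3, 5.2]
width: 0.0347
gripper_force: 8.0
```

```bash

python3 -m crank '[{"dx":0,"dy":0,"dz":0,"twist":-6.5,"grip":-1},{"dx":0,"dy":0,"dz":0,"twist":-13,"grip":-1},{"dx":0,"dy":0,"dz":0,"twist":-19.5,"grip":-1},{"dx":0,"dy":0,"dz":0,"twist":-26,"grip":-1},{"dx":0,"dy":0,"dz":0,"twist":-32.5,"grip":-1}]'
python3 -m crank '[{"dx":0,"dy":0,"dz":0,"twist":-6.5,"grip":-1},{"dx":0,"dy":0,"dz":0,"twist":-13,"grip":-1},{"dx":0,"dy":0,"dz":0,"twist":-19.5,"grip":-1},{"dx":0,"dy":0,"dz":0,"twist":-26,"grip":-1},{"dx":0,"dy":0,"dz":0,"twist":-32.5,"grip":-1}]'
python3 -m crank '[{"dx":0,"dy":0,"dz":0,"twist":-6.5,"grip":-1},{"dx":0,"dy":0,"dz":0,"twist":-13,"grip":-1},{"dx":0,"dy":0,"dz":0,"twist":-19.5,"grip":-1},{"dx":0,"dy":0,"dz":0,"twist":-26,"grip":-1},{"dx":0,"dy":0,"dz":0,"twist":-32.5,"grip":-1}]'
```

```text
t: 4.37
eef_pos: [0.4672, -0.1846, 0.0267]
ee_rot: [-3.141, 0.0, -1.644]
force: [0.3, -0.7, 3.7]
width: 0.0346
gripper_force: 8.0
t: 4.78
eef_pos: [0.4672, -0.1846, 0.0267]
ee_rot: [-3.141, 0.001, -2.212]
force: [-0.4, 0.2, 2.9]
width: 0.0349
gripper_force: 8.0
t: 5.2
eef_pos: [0.4675, -0.1852, 0.0268]
ee_rot: [-3.14, 0.001, -2.779]
force: [1.2, -6.0, 0.4]
width: 0.0341
gripper_force: 8.0
```

```bash

python3 -m crank '[{"dx":0,"dy":0,"dz":0,"twist":-6.5,"grip":-1},{"dx":0,"dy":0,"dz":0,"twist":-13,"grip":-1},{"dx":0,"dy":0,"dz":0,"twist":-19.5,"grip":-1},{"dx":0,"dy":0,"dz":0,"twist":-26,"grip":-1},{"dx":0,"dy":0,"dz":0,"twist":-32.5,"grip":-1}]'
python3 -m crank '[{"dx":0,"dy":0,"dz":0,"twist":-6.5,"grip":-1},{"dx":0,"dy":0,"dz":0,"twist":-13,"grip":-1},{"dx":0,"dy":0,"dz":0,"twist":-19.5,"grip":-1},{"dx":0,"dy":0,"dz":0,"twist":-26,"grip":-1},{"dx":0,"dy":0,"dz":0,"twist":-32.5,"grip":-1}]'
python3 - <<'E'
from h import *
for n in ["scene","side","wrist"]:
    cv2.imwrite(f"pics/{n}2.png",arm.grab_frame(n)[:,:,::-1])
a=cv2.imread("pics/scene2.png");b=cv2.imread("pics/side2.png");w=cv2.imread("pics/wrist2.png")
def t(im,x,y,W=80,H=60): return cv2.resize(im[y:y+H,x:x+W],(400,300),interpolation=cv2.INTER_CUBIC)
cv2.imwrite("pics/crop2.png",np.vstack([np.hstack([t(a,145,172),t(b,258,160)]),np.hstack([t(w,170,100,160,120),t(w,0,0,512,384)])]))
E
```

```text
t: 5.62
eef_pos: [0.4686, -0.1858, 0.0273]
ee_rot: [-3.141, 0.003, 2.938]
force: [2.1, -9.5, 2.0]
width: 0.0356
gripper_force: 8.0
t: 6.03
eef_pos: [0.4679, -0.1864, 0.0276]
ee_rot: [-3.141, 0.003, 2.371]
force: [-1.5, -12.3, 7.9]
width: 0.0354
gripper_force: 8.1
```

View pics/crop2.png

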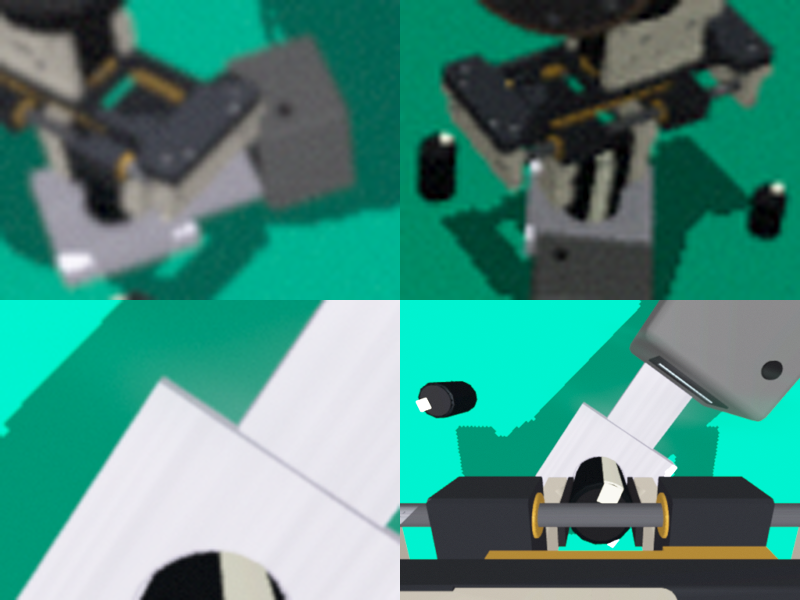

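```bash

python3 -m crank '[{"dx":0,"dy":0,"dz":0,"twist":0,"grip":-0.1},{"dx":0,"dy":0,"dz":0,"twist":0,"grip":0},{"dx":0,"dy":0,"dz":0,"twist":0,"grip":0.2},{"dx":0,"dy":0,"dz":0,"twist":0,"grip":0.5},{"dx":0,"dy":0,"dz":0,"twist":0,"grip":1}]'
python3 -m crank '[{"dx":0,"dy":0,"dz":0,"twist":0,"grip":1},{"dx":0,"dy":0,"dz":0.02,"twist":0,"grip":1},{"dx":0,"dy":0,"dz":0.06,"twist":7,"grip":1},{"dx":0,"dy":0,"dz":0.1,"twist":14,"grip":1},{"dx":0,"dy":0,"dz":0.12,"twist":21,"grip":1}]'
python3 -m crank '[{"dx":0,"dy":0,"dz":0.02,"twist":7,"grip":1},{"dx":0,"dy":0,"dz":0.04,"twist":14,"grip":1},{"dx":0,"dy":0,"dz":0.06,"twist":21,"grip":1},{"dx":0,"dy":0,"dz":0.08,"twist":28,"grip":1},{"dx":0,"dy":0,"dz":0.08,"twist":35,"grip":1}]'
python3 -m crank '[{"dx":0,"dy":0,"dz":0,"twist":7,"grip":1},{"dx":0,"dy":0,"dz":0,"twist":14,"grip":1},{"dx":0,"dy":0,"dz":0,"twist":21,"grip":1},{"dx":0,"dy":0,"dz":0,"twist":28,"grip":1},{"dx":0,"dy":0,"dz":0,"twist":35,"grip":1}]'
python3 -m crank '[{"dx":0,"dy":0,"dz":0,"twist":7,"grip":1},{"dx":0,"dy":0,"dz":0,"twist":14,"grip":1},{"dx":0,"dy":0,"dz":0,"twist":21,"grip":1},{"dx":0,"dy":0,"dz":0,"twist":28,"grip":1},{"dx":0,"dy":0,"dz":0,"twist":35,"grip":1}]'
python3 -m crank '[{"dx":0,"dy":0,"dz":0,"twist":7,"grip":1},{"dx":0,"dy":0,"dz":0,"twist":14,"grip":1},{"dx":0,"dy":0,"dz":0,"twist":21,"grip":1},{"dx":0,"dy":0,"dz":0,"twist":21,"grip":1},{"dx":0,"dy":0,"dz":0,"twist":21,"grip":1}]'
python3 - <<'E'
from h import *
s=arm.get_state(); im=arm.grab_frame("wrist")[:,:,::-1]
print(s['t'],s['eef_pos'].tolist(),s['ee_rot'].tolist(),s['q'])
cv2.imwrite("pics/w3.png",im)
t=lambda x,y,W,H: cv2.resize(im[y:y+H,x:x+W],(400,600),interpolation=cv2.INTER_CUBIC)
W=cal("wrist",s);p=proj(W,[.467,-.185,.068]);print(p)
x,y=int(p[0])-30,int(p[1])-45;print(x,y)
cv2.imwrite("pics/w3c.png",np.hstack([cv2.resize(im,(400,300)).repeat(1,0) if 0 else np.vstack([cv2.resize(im,(400,300)),cv2.resize(im[max(0,y-45):y+135,x-90:x+150],(400,300))]),t(x,y,60,90)]))
E
```

```text
t: 6.6
eef_pos: [0.4665, -0.1844, 0.0263]
ee_rot: [-3.141, -0.0, 2.375]
force: [-0.3, 0.6, 0.6]
width: 0.0581
gripper_force: 0.0
t: 7.02
eef_pos: [0.4682, -0.1849, 0.1509]
ee_rot: [3.141, 0.005, 2.749]
force: [1.0, -0.3, -0.5]
width: 0.0865
gripper_force: 0.0
t: 7.43
eef_pos: [0.4685, -0.185, 0.2307]
ee_rot: [-3.139, 0.006, -2.924]
force: [0.8, 0.2, 0.8]
width: 0.0879
gripper_force: 0.0
t: 7.85
eef_pos: [0.4665, -0.1845, 0.2264]
ee_rot: [3.141, 0.0, -2.314]
force: [0.5, 1.1, -0.1]
width: 0.0879
gripper_force: 0.0
t: 8.27
eef_pos: [0.4665, -0.1845, 0.2264]
ee_rot: [3.141, 0.0, -1.703]
force: [-0.0, 0.3, -0.3]
width: 0.0877
gripper_force: 0.0
t: 8.68
eef_pos: [0.4665, -0.1845, 0.2264]
ee_rot: [3.141, 0.0, -1.346]
force: [-0.3, 0.4, 0.1]
width: 0.0878
gripper_force: 0.0
8.6833 [0.46646645179770446, -0.1845328984471229, 0.22644949915348744] [3.141445970568722, 0.0001792533663922402, -1.346250251759019] [ 1.55097994e-02  7.11027644e-02 -3.61509956e-01 -1.59603644e-04
 -1.13836430e+00  2.09103189e-01]
[256.3 173.4]
226 128
```

View pics/w3c.png

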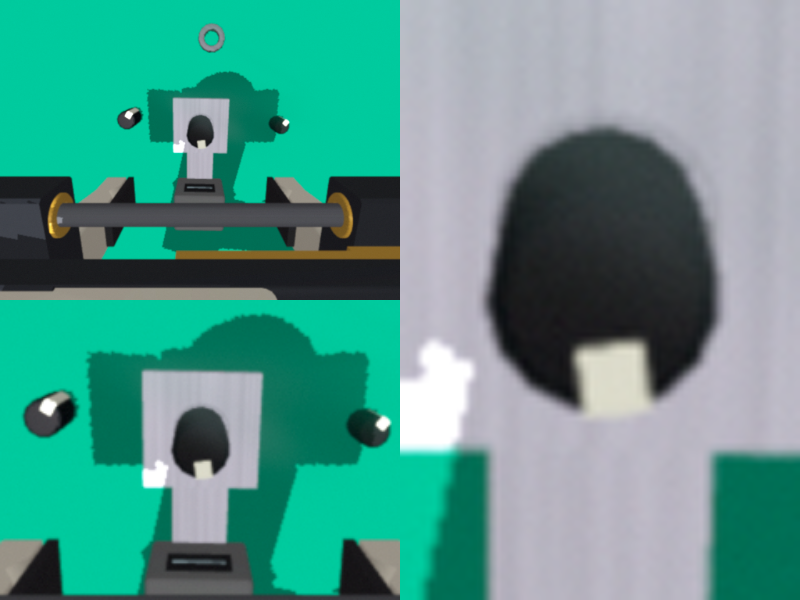

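```bash

python3 -m crank '[{"dx":0.0005,"dy":-0.0005,"dz":-0.04,"twist":4,"grip":1},{"dx":0.0005,"dy":-0.0005,"dz":-0.08,"twist":8,"grip":1},{"dx":0.0005,"dy":-0.0005,"dz":-0.12,"twist":8,"grip":1},{"dx":0.0005,"dy":-0.0005,"dz":-0.16,"twist":8,"grip":1},{"dx":0.0005,"dy":-0.0005,"dz":-0.195,"twist":8,"grip":0.5}]'
python3 -m crank '[{"dx":0,"dy":0,"dz":-0.003,"twist":0,"grip":0},{"dx":0,"dy":0,"dz":-0.003,"twist":0,"grip":-1},{"dx":0,"dy":0,"dz":-0.003,"twist":0,"grip":-1},{"dx":0,"dy":0,"dz":-0.003,"twist":0,"grip":-1},{"dx":0,"dy":0,"dz":-0.003,"twist":0,"grip":-1}]'
python3 -m crank '[{"dx":0,"dy":0,"dz":0,"twist":0,"grip":-1},{"dx":0,"dy":0,"dz":0,"twist":0,"grip":-1},{"dx":0,"dy":0,"dz":0,"twist":0,"grip":-1},{"dx":0,"dy":0,"dz":0,"twist":0,"grip":-1},{"dx":0,"dy":0,"dz":0,"twist":0,"grip":-1}]'
python3 -m crank '[{"dx":0,"dy":0,"dz":0,"twist":-2,"grip":-1},{"dx":0,"dy":0,"dz":0,"twist":-4,"grip":-1},{"dx":0,"dy":0,"dz":0,"twist":-6,"grip":-1},{"dx":0,"dy":0,"dz":0,"twist":-8,"grip":-1},{"dx":0,"dy":0,"dz":0,"twist":-8,"grip":-1}]'
python3 -m crank '[{"dx":0,"dy":0,"dz":0,"twist":0,"grip":-1},{"dx":0,"dy":0,"dz":0,"twist":0,"grip":-1},{"dx":0,"dy":0,"dz":0,"twist":0,"grip":-1},{"dx":0,"dy":0,"dz":0,"twist":0,"grip":-1},{"dx":0,"dy":0,"dz":0,"twist":0,"grip":-1}]'
python3 - <<'E'
from h import *
s=arm.get_state();print(s['eef_pos'],s['ee_rot'],s['force'])
for n in ["side","wrist"]: cv2.imwrite(f"pics/{n}4.png",arm.grab_frame(n)[:,:,::-1])
b=cv2.imread("pics/side4.png");w=cv2.imread("pics/wrist4.png")
t=lambda im,x,y,W,H: cv2.resize(im[y:y+H,x:x+W],(400,300),interpolation=cv2.INTER_CUBIC)
cv2.imwrite("pics/c4.png",np.hstack([t(b,258,165,80,60),t(w,180,170,160,120)]))
E
```

```text
t: 9.15
eef_pos: [0.4664, -0.1851, 0.0297]
ee_rot: [3.142, 0.0, -1.207]
force: [-0.2, 1.0, 0.7]
width: 0.0847
gripper_force: 0.0
t: 9.57
eef_pos: [0.4688, -0.1852, 0.0308]
ee_rot: [-3.138, -0.002, -1.203]
force: [-0.4, 0.2, 0.9]
width: 0.053
gripper_force: 0.0
t: 9.98
eef_pos: [0.4671, -0.1854, 0.0294]
ee_rot: [-3.141, -0.0, -1.203]
force: [-1.6, 0.1, 8.6]
width: 0.0346
gripper_force: 8.0
t: 10.4
eef_pos: [0.4672, -0.1854, 0.0294]
ee_rot: [-3.141, -0.0, -1.344]
force: [-2.3, -0.6, 7.5]
width: 0.0345
gripper_force: 8.0
t: 10.82
eef_pos: [0.4672, -0.1854, 0.0294]
ee_rot: [-3.141, -0.0, -1.342]
force: [-2.0, -0.6, 8.4]
width: 0.0347
gripper_force: 8.0
[ 0.46719415 -0.18540862  0.02938254] [-3.14125238e+00 -4.72758862e-04 -1.34234171e+00] [-2.03808782 -0.60864827  8.428647  ]
```

View pics/c4.png

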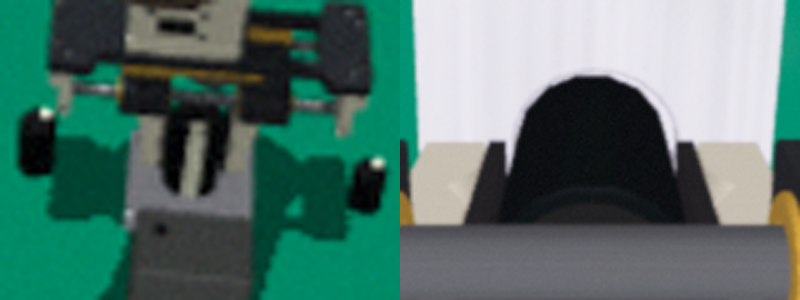

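```bash

python3 -m crank '[{"dx":0,"dy":0,"dz":0,"twist":0,"grip":-1},{"dx":0,"dy":0,"dz":0,"twist":0,"grip":-1},{"dx":0,"dy":0,"dz":0,"twist":0,"grip":-1},{"dx":0,"dy":0,"dz":0,"twist":0,"grip":-1},{"dx":0,"dy":0,"dz":0,"twist":0,"grip":-1}]'
python3 -m crank '[{"dx":0,"dy":0,"dz":0,"twist":0,"grip":-1},{"dx":0,"dy":0,"dz":0,"twist":0,"grip":-1},{"dx":0,"dy":0,"dz":0,"twist":0,"grip":-1},{"dx":0,"dy":0,"dz":0,"twist":0,"grip":-1},{"dx":0,"dy":0,"dz":0,"twist":0,"grip":-1}]' 12
python3 -m crank '[{"dx":0,"dy":0,"dz":0.01,"twist":0,"grip":-1},{"dx":0,"dy":0,"dz":0.02,"twist":0,"grip":-1},{"dx":0,"dy":0,"dz":0.04,"twist":0,"grip":-1},{"dx":0,"dy":0,"dz":0.06,"twist":0,"grip":-1},{"dx":0,"dy":0,"dz":0.08,"twist":0,"grip":-1}]'
python3 -m crank '[{"dx":0.008,"dy":0,"dz":0,"twist":-6,"grip":-1},{"dx":0.016,"dy":0.015,"dz":0,"twist":-12,"grip":-1},{"dx":0.024,"dy":0.03,"dz":0,"twist":-18,"grip":-1},{"dx":0.032,"dy":0.045,"dz":0,"twist":-24,"grip":-1},{"dx":0.04,"dy":0.06,"dz":0,"twist":-30,"grip":-1}]'
python3 -m crank '[{"dx":0,"dy":0.014,"dz":0,"twist":-6,"grip":-1},{"dx":0.001,"dy":0.028,"dz":0,"twist":-12,"grip":-1},{"dx":0.001,"dy":0.042,"dz":0,"twist":-18,"grip":-1},{"dx":0.001,"dy":0.056,"dz":0,"twist":-24,"grip":-1},{"dx":0.001,"dy":0.067,"dz":0,"twist":-30,"grip":-1}]'
python3 -m crank '[{"dx":0,"dy":0,"dz":0,"twist":-6,"grip":-1},{"dx":0,"dy":0,"dz":0,"twist":-12,"grip":-1},{"dx":0,"dy":0,"dz":0,"twist":-18,"grip":-1},{"dx":0,"dy":0,"dz":0,"twist":-24,"grip":-1},{"dx":0,"dy":0,"dz":0,"twist":-30,"grip":-1}]'
```

```text
t: 11.33
eef_pos: [0.4672, -0.1854, 0.0294]
ee_rot: [-3.141, -0.0, -1.342]
force: [-2.7, -0.5, 8.3]
width: 0.0349
gripper_force: 8.0
t: 11.75
eef_pos: [0.4672, -0.1854, 0.0294]
ee_rot: [-3.141, -0.0, -1.342]
force: [-2.8, -1.0, 7.9]
width: 0.035
gripper_force: 12.0
t: 12.17
eef_pos: [0.4669, -0.1851, 0.1098]
ee_rot: [3.141, 0.0, -1.342]
force: [0.6, 0.7, -0.6]
width: 0.0344
gripper_force: 12.0
t: 12.58
eef_pos: [0.5074, -0.1245, 0.1092]
ee_rot: [-3.141, 0.0, -1.872]
force: [0.7, 0.3, -1.1]
width: 0.0351
gripper_force: 12.0
t: 13.0
eef_pos: [0.5081, -0.0572, 0.1091]
ee_rot: [-3.141, 0.001, -2.395]
force: [-0.5, -0.1, -1.1]
width: 0.0344
gripper_force: 12.0
t: 13.42
eef_pos: [0.5081, -0.058, 0.109]
ee_rot: [3.141, 0.0, -2.918]
force: [-0.4, 0.1, -0.8]
width: 0.0349
gripper_force: 12.0
```

```bash

python3 -m crank '[{"dx":0,"dy":0,"dz":-0.012,"twist":0,"grip":-1},{"dx":0,"dy":0,"dz":-0.024,"twist":0,"grip":-1},{"dx":0,"dy":0,"dz":-0.035,"twist":0,"grip":-1},{"dx":-0.003,"dy":-0.001,"dz":-0.035,"twist":0,"grip":-1},{"dx":-0.006,"dy":-0.0015,"dz":-0.035,"twist":0,"grip":-1}]'
python3 -m crank '[{"dx":-0.002,"dy":-0.0005,"dz":0,"twist":0,"grip":-1},{"dx":-0.004,"dy":-0.001,"dz":0,"twist":0,"grip":-1},{"dx":-0.006,"dy":-0.0015,"dz":0,"twist":0,"grip":-1},{"dx":-0.008,"dy":-0.002,"dz":0,"twist":0,"grip":-1},{"dx":-0.01,"dy":-0.0025,"dz":0,"twist":0,"grip":-1}]'
python3 -m crank '[{"dx":-0.001,"dy":-0.0002,"dz":0,"twist":0,"grip":-1},{"dx":-0.002,"dy":-0.0005,"dz":0,"twist":0,"grip":-1},{"dx":-0.003,"dy":-0.0007,"dz":0,"twist":0,"grip":-1},{"dx":-0.004,"dy":-0.001,"dz":0,"twist":0,"grip":-1},{"dx":-0.005,"dy":-0.0012,"dz":0,"twist":0,"grip":-1}]'
```

```text
t: 13.83
eef_pos: [0.5016, -0.0598, 0.0736]
ee_rot: [-3.142, -0.001, -2.913]
force: [-0.7, 0.7, -1.2]
width: 0.0349
gripper_force: 12.0
t: 14.25
eef_pos: [0.4939, -0.0617, 0.0745]
ee_rot: [-3.141, 0.004, -2.913]
force: [5.7, 1.0, -1.2]
width: 0.035
gripper_force: 12.0
t: 14.67
eef_pos: [0.4912, -0.0623, 0.0754]
ee_rot: [-3.141, 0.008, -2.912]
force: [7.7, 2.6, 2.7]
width: 0.035
gripper_force: 12.0
```

```bash

python3 -m crank '[{"dx":-0.001,"dy":-0.0002,"dz":0,"twist":0,"grip":-1},{"dx":-0.002,"dy":-0.0005,"dz":0,"twist":0,"grip":-1},{"dx":-0.003,"dy":-0.0007,"dz":0,"twist":0,"grip":-1},{"dx":-0.004,"dy":-0.001,"dz":0,"twist":0,"grip":-1},{"dx":-0.005,"dy":-0.0012,"dz":0,"twist":0,"grip":-1}]'
python3 - <<'E'
from h import *
for n in ["side","scene","wrist"]: cv2.imwrite(f"pics/{n}5.png",arm.grab_frame(n)[:,:,::-1])
a=cv2.imread("pics/scene5.png");b=cv2.imread("pics/side5.png");w=cv2.imread("pics/wrist5.png")
t=lambda im,x,y,W,H: cv2.resize(im[y:y+H,x:x+W],(400,300),interpolation=cv2.INTER_CUBIC)
cv2.imwrite("pics/c5.png",np.vstack([np.hstack([t(a,165,160,80,60),t(b,240,170,80,60)]),np.hstack([t(w,0,0,512,384),t(w,180,170,160,120)])]))
E
```

```text
t: 15.08
eef_pos: [0.4873, -0.0633, 0.076]
ee_rot: [-3.141, 0.01, -2.911]
force: [7.7, 2.7, 5.5]
width: 0.0345
gripper_force: 12.0
```

View pics/c5.png

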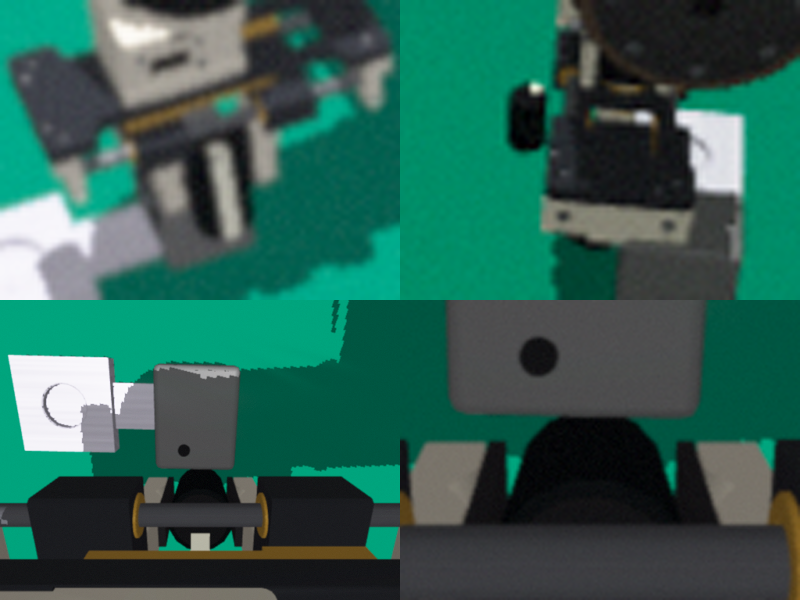

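```bash

python3 -m crank '[{"dx":-0.001,"dy":-0.0002,"dz":0,"twist":0,"grip":-1},{"dx":-0.002,"dy":-0.0005,"dz":0,"twist":0,"grip":-1},{"dx":-0.003,"dy":-0.0007,"dz":0,"twist":0,"grip":-1},{"dx":-0.004,"dy":-0.001,"dz":0,"twist":0,"grip":-1},{"dx":-0.004,"dy":-0.001,"dz":0,"twist":0,"grip":-1}]'
python3 -m crank '[{"dx":0.005,"dy":0.001,"dz":0,"twist":0,"grip":-1},{"dx":0.01,"dy":0.002,"dz":0,"twist":0,"grip":-1},{"dx":0.02,"dy":0.004,"dz":0.005,"twist":0,"grip":-1},{"dx":0.03,"dy":0.006,"dz":0.01,"twist":0,"grip":-1},{"dx":0.04,"dy":0.008,"dz":0.02,"twist":0,"grip":-1}]' 20
python3 - <<'E'
from h import *
s=arm.get_state();print(s['eef_pos'],s['ee_rot'])
for n in ["side","scene","wrist"]: cv2.imwrite(f"pics/{n}6.png",arm.grab_frame(n)[:,:,::-1])
g=R.from_euler('xyz',s['ee_rot']).as_matrix()@[0,0,-.019]+s['eef_pos']
n=np.array([np.cos(np.radians(13)),np.sin(np.radians(13)),0]);z=np.array([0,0,1.])
for c in ["side","wrist","scene"]:
  C=cal(c,s)
  for th in (0,15,20,25,30,35):
    t=np.radians(th);x=n*np.cos(t)+z*np.sin(t);a=-n*np.sin(t)+z*np.cos(t)
    # bottom back, bottom stripe edge, top stripe edge
    print(c,th,[proj(C,g-.0404*a+r*x).tolist() for r in (-.0175,.0175)],[proj(C,g+.0196*a+r*x).tolist() for r in (-.0175,.0175)])
im=cv2.imread("pics/side6.png");p=proj(cal("side"),g).astype(int);print(p)
print(im[p[1]-4:p[1]+26,p[0]-22:p[0]+18].max(2))
E
```

```text
t: 15.65
eef_pos: [0.4834, -0.0643, 0.0763]
ee_rot: [-3.141, 0.011, -2.911]
force: [7.1, 2.9, 6.5]
width: 0.0348
gripper_force: 12.0
t: 16.07
eef_pos: [0.517, -0.0578, 0.0924]
ee_rot: [3.141, -0.004, -2.914]
force: [-0.9, 0.5, -1.3]
width: 0.0348
gripper_force: 20.0
[ 0.51695769 -0.05782456  0.09237941] [ 3.14132457 -0.00403872 -2.9137648 ]
side 0 [[277.3, 211.9], [265.5, 210.9]] [[278.8, 197.2], [266.6, 196.3]]
side 15 [[273.5, 212.3], [262.3, 209.2]] [[280.3, 198.7], [268.6, 195.4]]
side 20 [[272.2, 212.3], [261.3, 208.5]] [[280.6, 199.2], [269.4, 195.3]]
side 25 [[270.9, 212.2], [260.5, 207.8]] [[280.9, 199.7], [270.2, 195.1]]
side 30 [[269.6, 212.0], [259.7, 207.0]] [[281.1, 200.3], [271.0, 195.1]]
side 35 [[268.4, 211.8], [259.0, 206.2]] [[281.3, 200.9], [271.8, 195.0]]
wrist 0 [[255.3, 197.9], [255.2, 253.8]] [[254.8, 242.4], [254.8, 318.4]]
wrist 15 [[255.3, 214.3], [255.2, 273.6]] [[254.9, 226.9], [254.8, 312.6]]
wrist 20 [[255.2, 220.2], [255.1, 280.2]] [[254.9, 222.4], [254.7, 309.6]]
wrist 25 [[255.2, 226.2], [255.1, 286.8]] [[254.9, 218.4], [254.7, 306.0]]
wrist 30 [[255.2, 232.3], [255.1, 293.4]] [[255.0, 214.8], [254.7, 302.0]]
wrist 35 [[255.2, 238.6], [255.1, 300.0]] [[255.0, 211.7], [254.7, 297.6]]
scene 0 [[209.0, 201.3], [213.3, 209.9]] [[207.3, 187.0], [211.8, 195.7]]
scene 15 [[210.4, 204.7], [214.5, 211.0]] [[206.9, 187.2], [211.0, 193.3]]
scene 20 [[210.9, 205.7], [214.8, 211.2]] [[206.8, 187.4], [210.7, 192.5]]
scene 25 [[211.4, 206.7], [215.0, 211.2]] [[206.8, 187.7], [210.4, 191.8]]
scene 30 [[211.8, 207.5], [215.3, 211.2]] [[206.7, 188.0], [210.1, 191.1]]
scene 35 [[212.3, 208.4], [215.5, 211.0]] [[206.7, 188.4], [209.8, 190.5]]
[272 201]
[[142 141 143 ... 164 220 227]
 [140 139 140 ... 145 215 227]
 [144 140 140 ... 146 215 223]
 ...
 [139 141 139 ...  63  64  63]
 [144 140 141 ...  58  60  60]
 [138 141 140 ...  63  61  64]]
```

```bash
python3 - <<'E'
import cv2,numpy as np
w=cv2.imread("pics/wrist6.png")
p=w[:,250:260].mean(1).astype(int)
for r in list(range(190,262,2))+list(range(300,334,2)): print(r,p[r].tolist(),end=" | ")
a=cv2.imread("pics/scene6.png");b=cv2.imread("pics/side6.png")
t=lambda im,x,y,W,H: cv2.resize(im[y:y+H,x:x+W],(400,300),interpolation=cv2.INTER_CUBIC)
cv2.imwrite("pics/c6.png",np.vstack([np.hstack([t(a,175,165,80,60),t(b,235,170,80,60)]),np.hstack([t(w,0,96,512,288+96),t(w,180,170,200,150)])]))
E
```

```text
190 [62, 83, 0] | 192 [62, 82, 0] | 194 [62, 82, 0] | 196 [63, 82, 0] | 198 [63, 82, 0] | 200 [63, 82, 0] | 202 [63, 82, 0] | 204 [63, 82, 0] | 206 [63, 83, 0] | 208 [62, 82, 0] | 210 [63, 82, 0] | 212 [63, 82, 0] | 214 [62, 82, 0] | 216 [62, 82, 0] | 218 [63, 82, 0] | 220 [50, 66, 0] | 222 [9, 8, 2] | 224 [8, 6, 4] | 226 [7, 5, 5] | 228 [8, 6, 5] | 230 [7, 6, 5] | 232 [7, 5, 3] | 234 [8, 6, 5] | 236 [7, 6, 4] | 238 [7, 6, 5] | 240 [7, 6, 4] | 242 [10, 7, 6] | 244 [15, 13, 10] | 246 [17, 15, 13] | 248 [17, 14, 13] | 250 [22, 20, 20] | 252 [21, 18, 19] | 254 [22, 19, 19] | 256 [22, 20, 20] | 258 [21, 20, 20] | 260 [37, 35, 34] | 300 [121, 133, 133] | 302 [162, 176, 178] | 304 [163, 177, 179] | 306 [164, 177, 179] | 308 [163, 177, 179] | 310 [164, 177, 179] | 312 [163, 177, 179] | 314 [161, 176, 179] | 316 [162, 176, 179] | 318 [161, 177, 179] | 320 [129, 151, 158] | 322 [30, 76, 102] | 324 [27, 74, 100] | 326 [27, 74, 100] | 328 [27, 75, 100] | 330 [27, 73, 98] | 332 [22, 26, 29] |
```

View pics/c6.png

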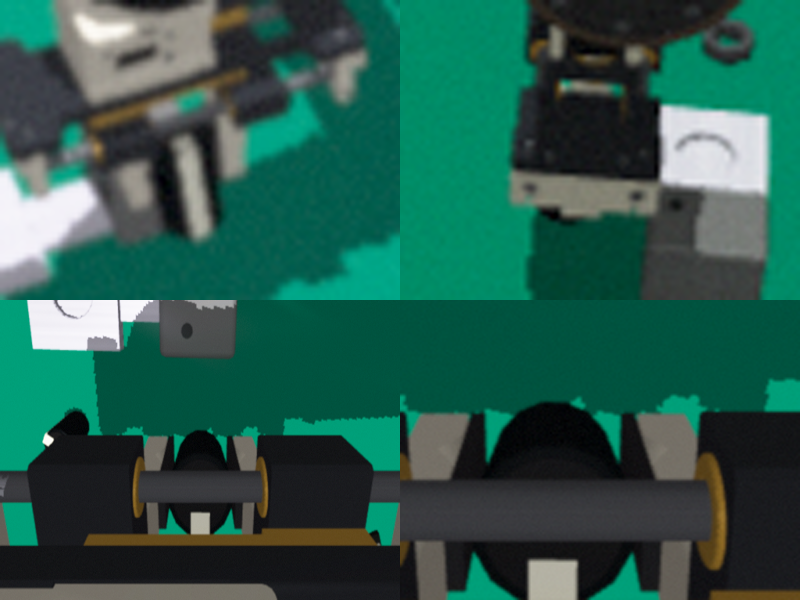

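```bash

python3 -m crank '[{"dx":0,"dy":0,"dz":-0.01,"twist":0,"grip":-1},{"dx":-0.01,"dy":-0.002,"dz":-0.02,"twist":0,"grip":-1},{"dx":-0.02,"dy":-0.004,"dz":-0.02,"twist":0,"grip":-1},{"dx":-0.026,"dy":-0.006,"dz":-0.02,"twist":0,"grip":-1},{"dx":-0.032,"dy":-0.007,"dz":-0.02,"twist":0,"grip":-1}]' 12
python3 -m crank '[{"dx":-0.002,"dy":-0.0005,"dz":0,"twist":0,"grip":-1},{"dx":-0.004,"dy":-0.001,"dz":0,"twist":0,"grip":-1},{"dx":-0.006,"dy":-0.0015,"dz":0,"twist":0,"grip":-1},{"dx":-0.008,"dy":-0.002,"dz":0,"twist":0,"grip":-1},{"dx":-0.01,"dy":-0.0025,"dz":0,"twist":0,"grip":-1}]'
python3 -m crank '[{"dx":-0.002,"dy":-0.0005,"dz":0,"twist":0,"grip":-1},{"dx":-0.004,"dy":-0.001,"dz":0,"twist":0,"grip":-1},{"dx":-0.006,"dy":-0.0015,"dz":0,"twist":0,"grip":-1},{"dx":-0.008,"dy":-0.002,"dz":0,"twist":0,"grip":-1},{"dx":-0.009,"dy":-0.002,"dz":0,"twist":0,"grip":-1}]'
cat > meas.py <<'E'
from h import *
import sys
s=arm.get_state();print(s['eef_pos'],s['ee_rot'])
im=arm.grab_frame("wrist")[:,:,::-1];cv2.imwrite("pics/wm%s.png"%sys.argv[1],im)
p=im[:,250:260].mean(1).mean(1).astype(int)
print([(r,int(p[r])) for r in list(range(200,262,2))+list(range(290,330,2))])
g=R.from_euler('xyz',s['ee_rot']).as_matrix()@[0,0,-.019]+s['eef_pos']
yaw=s['ee_rot'][2]+np.pi
n=np.array([np.cos(yaw),np.sin(yaw),0]);z=np.array([0,0,1.]);C=cal("wrist",s)
for hp in (0,.010,.019):
  for th in (0,10,15,20,25,30,35):
    t=np.radians(th);x=n*np.cos(t)+z*np.sin(t);a=-n*np.sin(t)+z*np.cos(t);c=g+hp*z-(hp+.0104)*a
    print(hp,th,"botback,topback,fold,topfront rows",[float(proj(C,c+q*a+r*x)[1]) for q,r in ((-.03,-.0175),(.03,-.0175),(.03,.0075),(.03,.0175))],"stripe/can halfwidths at top",)
E
python3 -m crank '[{"dx":0.01,"dy":0.002,"dz":0,"twist":0,"grip":-1},{"dx":0.02,"dy":0.004,"dz":0,"twist":0,"grip":-1},{"dx":0.03,"dy":0.006,"dz":0.005,"twist":0,"grip":-1},{"dx":0.04,"dy":0.008,"dz":0.02,"twist":0,"grip":-1},{"dx":0.051,"dy":0.01,"dz":0.03,"twist":0,"grip":-1}]' 20
python3 meas.py 1
```

```text
t: 16.63
eef_pos: [0.4847, -0.065, 0.0732]
ee_rot: [-3.142, -0.001, -2.913]
force: [4.0, -0.0, -3.9]
width: 0.0348
gripper_force: 12.0
t: 17.05
eef_pos: [0.4795, -0.0662, 0.0752]
ee_rot: [-3.141, 0.007, -2.912]
force: [5.8, 2.5, 2.2]
width: 0.035
gripper_force: 12.0
t: 17.47
eef_pos: [0.4668, -0.0692, 0.0739]
ee_rot: [-3.141, 0.0, -2.913]
force: [2.5, -1.2, 3.2]
width: 0.0345
gripper_force: 12.0
t: 17.88
eef_pos: [0.5181, -0.0591, 0.1031]
ee_rot: [3.142, -0.003, -2.914]
force: [0.6, 0.2, -1.2]
width: 0.0344
gripper_force: 20.0
[ 0.51807193 -0.05913305  0.10307589] [ 3.14152206 -0.00345344 -2.91352933]
[(200, 48), (202, 48), (204, 48), (206, 48), (208, 48), (210, 48), (212, 48), (214, 48), (216, 48), (218, 48), (220, 48), (222, 48), (224, 48), (226, 48), (228, 48), (230, 48), (232, 48), (234, 54), (236, 72), (238, 59), (240, 8), (242, 8), (244, 13), (246, 16), (248, 17), (250, 16), (252, 17), (254, 17), (256, 16), (258, 17), (260, 35), (290, 38), (292, 17), (294, 30), (296, 152), (298, 170), (300, 170), (302, 170), (304, 170), (306, 170), (308, 170), (310, 170), (312, 171), (314, 171)
[... 1485 characters left out ...]
ack,topback,fold,topfront rows [197.9, 242.5, 297.8, 318.4] stripe/can halfwidths at top
0.019 10 botback,topback,fold,topfront rows [214.1, 239.6, 299.1, 322.3] stripe/can halfwidths at top
0.019 15 botback,topback,fold,topfront rows [222.5, 238.7, 299.6, 323.9] stripe/can halfwidths at top
0.019 20 botback,topback,fold,topfront rows [231.0, 238.2, 300.0, 325.2] stripe/can halfwidths at top
0.019 25 botback,topback,fold,topfront rows [239.8, 238.0, 300.2, 326.1] stripe/can halfwidths at top
0.019 30 botback,topback,fold,topfront rows [248.6, 238.1, 300.3, 326.8] stripe/can halfwidths at top
0.019 35 botback,topback,fold,topfront rows [257.7, 238.5, 300.2, 327.1] stripe/can halfwidths at top
```

```bash
python3 - <<'E'
import cv2,numpy as np
for f in ["wrist6","wm1"]:
    im=cv2.imread(f"pics/{f}.png").mean(2)
    for r in (302,306,310,314,318):
        row=im[r]; m=row>100; c=255
        l=c
        while row[l]>110:l-=1
        rr=c
        while row[rr]>110:rr+=1
        fl=l+(110-row[l])/(row[l+1]-row[l]); fr=rr-(110-row[rr])/(row[rr-1]-row[rr])
        print(f,r,round(fl,2),round(fr,2),round(fr-fl,2))
    # can silhouette left/right edges by row (dark vs pads/green)
    for r in (226,234,240,244,250,256):
        print(f,r,im[r,215:296:3].astype(int).tolist())
E
cat > fit.py <<'E'
E
python3 - <<'E'
from h import *
s=dict(eef_pos=[0.51807193,-0.05913305,0.10307589],ee_rot=[3.14152206,-0.00345344,-2.91352933]);C=cal("wrist",s)
g=R.from_euler('xyz',s['ee_rot']).as_matrix()@[0,0,-.019]+s['eef_pos'];yaw=s['ee_rot'][2]+np.pi
n=np.array([np.cos(yaw),np.sin(yaw),0]);z=np.array([0,0,1.]);y=np.cross(z,n)
for th in (0,14,20,25,30,35,40,45,50):
    t=np.radians(th);x=n*np.cos(t)+z*np.sin(t);a=-n*np.sin(t)+z*np.cos(t);c=g+.019*z-.0294*a
    print(th,[(round(float(proj(C,c+.03*a+r*x)[1]),1),round(float(np.hypot(*(proj(C,c+.03*a+r*x+.005*y)-proj(C,c+.03*a+r*x-.005*y)))),2)) for r in (.0075,.0125,.0175)])
E
```

```text
wrist6 302 243.79 268.15 24.36
wrist6 306 243.81 267.78 23.98
wrist6 310 243.8 267.77 23.97
wrist6 314 243.81 267.78 23.97
wrist6 318 243.85 267.71 23.86
wrist6 226 [42, 50, 38, 93, 91, 71, 68, 48, 19, 5, 9, 6, 8, 6, 4, 7, 6, 5, 7, 8, 45, 71, 82, 70, 52, 48, 30]
wrist6 234 [17, 14, 21, 91, 92, 76, 7, 6, 2, 6, 7, 6, 7, 4, 10, 6, 4, 6, 5, 7, 7, 4, 52, 93, 93, 47, 18]
wrist6 240 [17, 15, 18, 91, 86, 7, 5, 5, 8, 3, 9, 4, 7, 4, 5, 2, 8, 5, 2, 7, 8, 8, 8, 52, 93, 41, 15]
wrist6 244 [16, 14, 18, 91, 24, 5, 6, 6, 5, 7, 14, 12, 14, 15, 13, 15, 13, 12, 7, 7, 5, 6, 4, 6, 86, 32, 15]
wrist6 250 [17, 14, 16, 52, 5, 7, 11, 13, 15, 16, 17, 16, 22, 20, 22, 21, 17, 17, 16, 14, 14, 9, 6, 8, 14, 26, 14]
wrist6 256 [15, 16, 14, 5, 5, 17, 15, 21, 18, 18, 19, 20, 20, 21, 19, 19, 19, 19, 21, 22, 18, 16, 13, 14, 10, 9, 14]
wm1 302 243.33 268.17 24.84
wm1 306 243.32 268.16 24.85
wm1 310 242.92 268.16 25.24
wm1 314 242.89 268.15 25.25
wm1 318 242.83 268.15 25.32
wm1 226 [84, 57, 58, 93, 93, 92, 51, 47, 48, 48, 50, 48, 48, 49, 49, 48, 48, 47, 73, 93, 94, 93, 93, 92, 92, 73, 56]
wm1 234 [17, 16, 18, 92, 94, 93,
[... 275 characters left out ...]
 8, 15, 61, 88, 92, 94, 33, 15]
wm1 250 [16, 13, 14, 91, 61, 10, 8, 11, 16, 20, 14, 17, 16, 17, 16, 17, 16, 14, 15, 12, 15, 5, 9, 30, 91, 25, 15]
wm1 256 [15, 16, 14, 10, 11, 13, 17, 14, 14, 17, 15, 16, 16, 17, 15, 15, 18, 18, 17, 17, 17, 17, 16, 9, 8, 10, 12]
0 [(297.8, 24.0), (308.2, 23.8), (318.4, 23.6)]
14 [(299.5, 24.4), (311.6, 24.4), (323.6, 24.3)]
20 [(300.0, 24.5), (312.5, 24.6), (325.2, 24.7)]
25 [(300.2, 24.6), (313.1, 24.8), (326.1, 24.9)]
30 [(300.3, 24.7), (313.4, 24.9), (326.8, 25.2)]
35 [(300.2, 24.9), (313.4, 25.2), (327.1, 25.5)]
40 [(299.9, 24.9), (313.2, 25.4), (327.0, 25.8)]
45 [(299.5, 25.1), (312.8, 25.6), (326.5, 26.0)]
50 [(299.0, 25.1), (312.0, 25.8), (325.7, 26.3)]
```

```bash

python3 -m crank '[{"dx":0,"dy":0.005,"dz":0.015,"twist":0,"grip":-1},{"dx":0,"dy":0.015,"dz":0.035,"twist":-1,"grip":-1},{"dx":0.005,"dy":0.035,"dz":0.055,"twist":-2,"grip":-1},{"dx":0.01,"dy":0.055,"dz":0.07,"twist":-3,"grip":-1},{"dx":0.015,"dy":0.075,"dz":0.084,"twist":-3.6,"grip":-1}]'
python3 -m crank '[{"dx":0.007,"dy":0.025,"dz":0,"twist":0,"grip":-1},{"dx":0.014,"dy":0.05,"dz":0,"twist":0,"grip":-1},{"dx":0.02,"dy":0.075,"dz":0,"twist":0,"grip":-1},{"dx":0.025,"dy":0.095,"dz":0,"twist":0,"grip":-1},{"dx":0.026,"dy":0.102,"dz":0,"twist":0,"grip":-1}]'
python3 -m crank '[{"dx":0,"dy":0,"dz":0,"twist":0,"grip":-1},{"dx":0,"dy":0,"dz":0,"twist":0,"grip":-1},{"dx":0,"dy":0,"dz":0,"twist":0,"grip":-1},{"dx":0,"dy":0,"dz":0,"twist":0,"grip":-1},{"dx":0,"dy":0,"dz":0,"twist":0,"grip":-1}]'
python3 - <<'E'
from h import *
s=arm.get_state();print(s['eef_pos'].tolist(),s['ee_rot'].tolist())
for c in ["side","scene","wrist"]: cv2.imwrite(f"pics/{c}7.png",arm.grab_frame(c)[:,:,::-1])
g=R.from_euler('xyz',s['ee_rot']).as_matrix()@[0,0,-.019]+s['eef_pos'];yaw=s['ee_rot'][2]+np.pi
n=np.array([np.cos(yaw),np.sin(yaw),0]);z=np.array([0,0,1.])
o=[]
for c,w in (("scene",64),("side",64)):
  C=cal(c)
  for th in (0,15,20,30,40,50):
    t=np.radians(th);x=n*np.cos(t)+z*np.sin(t);a=-n*np.sin(t)+z*np.cos(t);ce=g+.019*z-.0294*a
    print(c,th,"stripe bot,top, back bot",[proj(C,ce+q*a+r*x).tolist() for q,r in ((-.03,.0175),(.03,.0175),(-.03,-.0175))])
  p=proj(C,g).astype(int);x0,y0=p[0]-32,p[1]-40;print(c,"crop origin",x0,y0)
  im=cv2.imread(f"pics/{c}7.png")[y0:y0+80,x0:x0+64]
  o.append(cv2.resize(im,(400,500),interpolation=cv2.INTER_CUBIC))
cv2.imwrite("pics/c7.png",np.hstack(o))
E
```

```text
t: 18.35
eef_pos: [0.5329, 0.0165, 0.1876]
ee_rot: [-3.141, -0.002, -2.978]
force: [-0.2, -0.2, -0.9]
width: 0.0344
gripper_force: 20.0
t: 18.77
eef_pos: [0.5594, 0.1202, 0.186]
ee_rot: [-3.141, -0.002, -2.975]
force: [0.3, -0.3, -0.4]
width: 0.0345
gripper_force: 20.0
t: 19.18
eef_pos: [0.5589, 0.1171, 0.1876]
ee_rot: [-3.142, -0.0, -2.977]
force: [0.7, -0.4, -0.7]
width: 0.0345
gripper_force: 20.0
[0.5589343453853873, 0.11712221482453362, 0.1875550376840376] [-3.141579636736233, -0.00017632708441261968, -2.9770777478358688]
scene 0 stripe bot,top, back bot [[278.7, 188.7], [279.8, 172.6], [273.5, 179.7]]
scene 15 stripe bot,top, back bot [[281.1, 190.9], [279.8, 171.2], [275.8, 184.4]]
scene 20 stripe bot,top, back bot [[281.9, 191.3], [279.8, 170.6], [276.6, 185.8]]
scene 30 stripe bot,top, back bot [[283.3, 191.6], [279.6, 169.5], [278.3, 188.1]]
scene 40 stripe bot,top, back bot [[284.5, 191.2], [279.3, 168.3], [279.9, 189.9]]
scene 50 stripe bot,top, back bot [[285.6, 190.1], [279.0, 167.2], [281.4, 191.1]]
scene crop origin 244 133
side 0 stripe bot,top, back bot [[232.0, 227.1], [231.9, 210.6], [245.6, 228.9]]
side 15 stripe bot,top, back bot [[226.2, 224.6], [232.2, 209.3], [239.4, 228.7]]
side 20 stripe bot,top, back bot [[224.5, 223.5], [232.4, 208.9], [237.3, 228.4]]
side 30 stripe bot,top, back bot [[221.3, 221.2], [233.0, 208.2], [233.1, 227.4]]
side 40 stripe bot,top, back bot [[218.6, 218.5], [233.7, 207.6], [229.2, 226.0]]
side 50 stripe bot,top, back bot [[216.4, 215.7], [234.6, 207.1], [225.5, 224.1]]
side crop origin 206 177
```

View pics/c7.png

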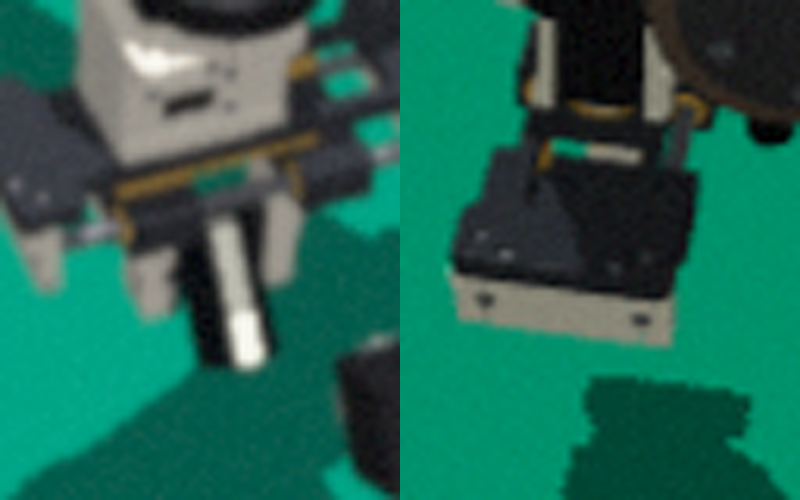

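```bash
cat > th.py <<'E'
from h import *
from scipy.optimize import least_squares
import sys
def fit(f,s,hp=.019):
    g=R.from_euler('xyz',s['ee_rot']).as_matrix()@[0,0,-.019]+np.array(s['eef_pos']);yaw=s['ee_rot'][2]+np.pi
    n=np.array([np.cos(yaw),np.sin(yaw),0]);z=np.array([0,0,1.]);C=cal("scene")
    im=cv2.imread(f).astype(float);v=im.min(2)
    p=proj(C,g);rows=np.arange(int(p[1])-4,int(p[1])+16);obs=[];xc=p[0]+6
    for r in rows:
        x=np.arange(int(p[0]),int(p[0])+16);w=np.clip(v[r,x]-70,0,None)
        # keep the blob around brightest
        k=int(np.argmax(w*(np.abs(x-p[0]-6)<6)));m=np.abs(np.arange(len(x))-k)<=3
        if w[m].sum()>60: obs.append((r,(x*w*m).sum()/(w*m).sum(),w[m].sum()))
    o=np.array(obs)
    sl,ic=np.polyfit(o[:,0],o[:,1],1)
    res=[]
    for th in range(0,60,5):
        t=np.radians(th);x=n*np.cos(t)+z*np.sin(t);a=-n*np.sin(t)+z*np.cos(t);ce=g+hp*z-(hp+.0104)*a
        A=proj(C,ce-.03*a+.0175*x);B=proj(C,ce+.03*a+.0175*x);res.append((th,round((A[0]-B[0])/(A[1]-B[1]),3),A.tolist()))
    print(o.round(1).tolist());print("slope",sl);print(res)
if __name__=="__main__":
    s=arm.get_state();f=sys.argv[1]
    if len(sys.argv)>2: cv2.imwrite(f,arm.grab_frame("scene")[:,:,::-1])
    fit(f,s)
E
python3 th.py pics/scene7.png
```

```text
[[169.0, 279.4, 306.0], [170.0, 279.5, 403.0], [171.0, 279.6, 406.0], [172.0, 279.9, 388.0], [173.0, 280.0, 402.0], [174.0, 280.2, 420.0], [175.0, 280.5, 419.0], [176.0, 280.8, 392.0], [177.0, 280.9, 383.0], [178.0, 281.1, 385.0], [179.0, 281.3, 415.0], [180.0, 281.4, 415.0], [181.0, 281.7, 396.0], [182.0, 282.1, 446.0], [183.0, 282.4, 637.0], [184.0, 282.5, 738.0], [185.0, 282.6, 743.0], [186.0, 282.7, 724.0], [187.0, 283.0, 722.0], [188.0, 283.3, 759.0]]
slope 0.21044671333102766
[(0, np.float64(-0.075), [278.8, 188.7]), (5, np.float64(-0.017), [279.7, 189.6]), (10, np.float64(0.021), [280.4, 190.3]), (15, np.float64(0.066), [281.2, 190.9]), (20, np.float64(0.101), [282.0, 191.3]), (25, np.float64(0.135), [282.7, 191.5]), (30, np.float64(0.167), [283.4, 191.6]), (35, np.float64(0.199), [284.1, 191.5]), (40, np.float64(0.227), [284.7, 191.2]), (45, np.float64(0.257), [285.2, 190.7]), (50, np.float64(0.283), [285.7, 190.1]), (55, np.float64(0.316), [286.2, 189.3])]
```

```bash

python3 -m crank '[{"dx":-0.006,"dy":-0.018,"dz":0,"twist":6,"grip":-1},{"dx":-0.013,"dy":-0.037,"dz":0,"twist":12.4,"grip":-1},{"dx":-0.019,"dy":-0.055,"dz":0,"twist":18.6,"grip":-1},{"dx":-0.026,"dy":-0.074,"dz":0,"twist":24.8,"grip":-1},{"dx":-0.0325,"dy":-0.0925,"dz":0,"twist":31,"grip":-1}]' 20
python3 -m crank '[{"dx":-0.006,"dy":-0.018,"dz":0,"twist":6,"grip":-1},{"dx":-0.013,"dy":-0.037,"dz":0,"twist":12.4,"grip":-1},{"dx":-0.019,"dy":-0.055,"dz":0,"twist":18.6,"grip":-1},{"dx":-0.026,"dy":-0.074,"dz":0,"twist":24.8,"grip":-1},{"dx":-0.0325,"dy":-0.0925,"dz":0,"twist":31,"grip":-1}]'
python3 -m crank '[{"dx":-0.006,"dy":-0.018,"dz":0,"twist":6,"grip":-1},{"dx":-0.013,"dy":-0.037,"dz":0,"twist":12.4,"grip":-1},{"dx":-0.019,"dy":-0.055,"dz":0,"twist":18.6,"grip":-1},{"dx":-0.026,"dy":-0.074,"dz":0,"twist":24.8,"grip":-1},{"dx":-0.0325,"dy":-0.0925,"dz":0,"twist":31.5,"grip":-1}]'
python3 -m crank '[{"dx":0,"dy":0,"dz":-0.03,"twist":0,"grip":-1},{"dx":0,"dy":0,"dz":-0.06,"twist":0,"grip":-1},{"dx":0,"dy":0,"dz":-0.09,"twist":0,"grip":-1},{"dx":0,"dy":0,"dz":-0.12,"twist":0,"grip":-1},{"dx":0,"dy":0,"dz":-0.132,"twist":0,"grip":-1}]'
python3 -m crank '[{"dx":0,"dy":0,"dz":0,"twist":0,"grip":-1},{"dx":0,"dy":0,"dz":0,"twist":0,"grip":-1},{"dx":0,"dy":0,"dz":0,"twist":0,"grip":-1},{"dx":-0.001,"dy":0.003,"dz":0,"twist":0,"grip":-1},{"dx":-0.001,"dy":0.005,"dz":0,"twist":0,"grip":-1}]' 12
```

```text
t: 19.75
eef_pos: [0.5261, 0.0244, 0.1877]
ee_rot: [-3.142, 0.0, -2.43]
force: [-0.3, -0.6, -0.6]
width: 0.0344
gripper_force: 20.0
t: 20.17
eef_pos: [0.4936, -0.0681, 0.1878]
ee_rot: [-3.141, 0.0, -1.889]
force: [0.6, 0.1, -1.0]
width: 0.0348
gripper_force: 20.0
t: 20.58
eef_pos: [0.461, -0.1606, 0.1879]
ee_rot: [-3.141, -0.0, -1.339]
force: [0.5, -0.1, -1.7]
width: 0.0341
gripper_force: 20.0
t: 21.0
eef_pos: [0.4593, -0.1597, 0.0524]
ee_rot: [3.138, 0.001, -1.345]
force: [-0.3, -1.1, -1.1]
width: 0.0344
gripper_force: 20.0
t: 21.42
eef_pos: [0.4613, -0.1543, 0.0568]
ee_rot: [-3.139, -0.0, -1.344]
force: [-0.6, 0.2, -1.1]
width: 0.0346
gripper_force: 12.0
```

```bash

python3 -m crank '[{"dx":0,"dy":0.001,"dz":0,"twist":0,"grip":-1},{"dx":-0.0005,"dy":0.002,"dz":0,"twist":0,"grip":-1},{"dx":-0.0005,"dy":0.003,"dz":0,"twist":0,"grip":-1},{"dx":-0.001,"dy":0.004,"dz":0,"twist":0,"grip":-1},{"dx":-0.001,"dy":0.004,"dz":0,"twist":0,"grip":-1}]'
python3 -m crank '[{"dx":0,"dy":0.001,"dz":0,"twist":0,"grip":-1},{"dx":-0.0005,"dy":0.002,"dz":0,"twist":0,"grip":-1},{"dx":-0.0005,"dy":0.003,"dz":0,"twist":0,"grip":-1},{"dx":-0.0005,"dy":0.003,"dz":0,"twist":0,"grip":-1},{"dx":-0.0005,"dy":0.003,"dz":0,"twist":0,"grip":-1}]'
```

```text
t: 21.83
eef_pos: [0.4595, -0.1504, 0.0557]
ee_rot: [-3.141, 0.0, -1.344]
force: [0.6, -0.3, -1.8]
width: 0.0347
gripper_force: 12.0
t: 22.25
eef_pos: [0.4595, -0.1484, 0.0561]
ee_rot: [-3.141, -0.001, -1.344]
force: [0.2, -7.2, 2.4]
width: 0.0344
gripper_force: 12.0
```

```bash

python3 -m crank '[{"dx":0,"dy":0.001,"dz":0,"twist":0,"grip":-1},{"dx":-0.0005,"dy":0.002,"dz":0,"twist":0,"grip":-1},{"dx":-0.0005,"dy":0.003,"dz":0,"twist":0,"grip":-1},{"dx":-0.001,"dy":0.004,"dz":0,"twist":0,"grip":-1},{"dx":-0.001,"dy":0.004,"dz":0,"twist":0,"grip":-1}]'
python3 -m crank '[{"dx":0,"dy":0,"dz":0,"twist":0,"grip":-1},{"dx":0,"dy":-0.005,"dz":0,"twist":0,"grip":-1},{"dx":0,"dy":-0.01,"dz":0,"twist":0,"grip":-1},{"dx":0,"dy":-0.015,"dz":0.02,"twist":0,"grip":-1},{"dx":0,"dy":-0.015,"dz":0.05,"twist":0,"grip":-1}]'
python3 meas.py 2 | head -2
```

```text
t: 22.67
eef_pos: [0.4595, -0.1446, 0.0566]
ee_rot: [-3.139, -0.002, -1.343]
force: [1.4, -8.3, 3.2]
width: 0.0344
gripper_force: 12.0
t: 23.08
eef_pos: [0.4554, -0.1591, 0.1033]
ee_rot: [3.135, 0.002, -1.345]
force: [1.4, 0.4, -0.5]
width: 0.0345
gripper_force: 12.0
[ 0.45542203 -0.15906334  0.10332098] [ 3.13480700e+00  2.04808641e-03 -1.34535098e+00]
[(200, 222), (202, 223), (204, 222), (206, 221), (208, 220), (210, 221), (212, 220), (214, 220), (216, 220), (218, 220), (220, 220), (222, 220), (224, 219), (226, 219), (228, 219), (230, 219), (232, 219), (234, 219), (236, 188), (238, 31), (240, 19), (242, 21), (244, 32), (246, 33), (248, 34), (250, 33), (252, 33), (254, 34), (256, 34), (258, 35), (260, 61), (290, 66), (292, 38), (294, 54), (296, 222), (298, 241), (300, 242), (302, 242), (304, 242), (306, 242), (308, 242), (310, 242), (312, 242), (314, 242), (316, 242), (318, 242), (320, 224), (322, 114), (324, 110), (326, 110), (328, 110)]
```

```bash

python3 -m crank '[{"dx":0,"dy":0,"dz":0,"twist":0,"grip":-1},{"dx":0,"dy":0,"dz":0.02,"twist":0,"grip":-1},{"dx":0,"dy":0,"dz":0.045,"twist":0,"grip":-1},{"dx":0,"dy":0,"dz":0.065,"twist":0,"grip":-1},{"dx":0,"dy":0,"dz":0.082,"twist":0,"grip":-1}]' 20
python3 -m crank '[{"dx":0.006,"dy":0.018,"dz":0,"twist":-6,"grip":-1},{"dx":0.013,"dy":0.037,"dz":0,"twist":-12.4,"grip":-1},{"dx":0.02,"dy":0.055,"dz":0,"twist":-18.6,"grip":-1},{"dx":0.027,"dy":0.074,"dz":0,"twist":-24.8,"grip":-1},{"dx":0.034,"dy":0.0925,"dz":0,"twist":-31,"grip":-1}]'
python3 -m crank '[{"dx":0.006,"dy":0.018,"dz":0,"twist":-6,"grip":-1},{"dx":0.013,"dy":0.037,"dz":0,"twist":-12.4,"grip":-1},{"dx":0.02,"dy":0.055,"dz":0,"twist":-18.6,"grip":-1},{"dx":0.027,"dy":0.074,"dz":0,"twist":-24.8,"grip":-1},{"dx":0.034,"dy":0.0925,"dz":0,"twist":-31,"grip":-1}]'
python3 -m crank '[{"dx":0.006,"dy":0.018,"dz":0,"twist":-6,"grip":-1},{"dx":0.013,"dy":0.037,"dz":0,"twist":-12.4,"grip":-1},{"dx":0.02,"dy":0.055,"dz":0,"twist":-18.6,"grip":-1},{"dx":0.027,"dy":0.074,"dz":0,"twist":-24.8,"grip":-1},{"dx":0.035,"dy":0.093,"dz":0,"twist":-31.5,"grip":-1}]'
python3 -m crank '[{"dx":0,"dy":0,"dz":0,"twist":0,"grip":-1},{"dx":0,"dy":0,"dz":0,"twist":0,"grip":-1},{"dx":0,"dy":0,"dz":0,"twist":0,"grip":-1},{"dx":0,"dy":0,"dz":0,"twist":0,"grip":-1},{"dx":0,"dy":0,"dz":0,"twist":0,"grip":-1}]'
python3 th.py pics/scene8.png new; python3 - <<'E'
from h import *
# stripe end (bottom) in scene image: brightness along the stripe line
im=cv2.imread("pics/scene8.png").min(2)
print(im[184:196,276:292])
E
```

```text
t: 23.55
eef_pos: [0.4578, -0.1585, 0.1881]
ee_rot: [3.141, 0.0, -1.344]
force: [1.1, -0.3, -0.8]
width: 0.0343
gripper_force: 20.0
t: 23.97
eef_pos: [0.4917, -0.0652, 0.1865]
ee_rot: [3.14, -0.0, -1.891]
force: [-0.1, -0.6, -1.8]
width: 0.034
gripper_force: 20.0
t: 24.38
eef_pos: [0.5257, 0.0273, 0.1863]
ee_rot: [3.14, -0.001, -2.432]
force: [0.1, -1.1, -1.3]
width: 0.0348
gripper_force: 20.0
t: 24.8
eef_pos: [0.5606, 0.1202, 0.1862]
ee_rot: [3.142, -0.002, -2.982]
force: [0.2, -0.5, -0.7]
width: 0.0344
gripper_force: 20.0
t: 25.22
eef_pos: [0.5607, 0.1187, 0.1874]
ee_rot: [-3.142, -0.0, -2.976]
force: [0.4, -0.1, -1.2]
width: 0.0345
gripper_force: 20.0
[[169.0, 289.7, 352.0], [170.0, 280.1, 349.0], [171.0, 280.3, 405.0], [172.0, 280.4, 415.0], [173.0, 280.6, 409.0], [174.0, 280.9, 383.0], [175.0, 281.0, 386.0], [176.0, 281.2, 412.0], [177.0, 281.4, 415.0], [178.0, 281.5, 392.0], [179.0, 281.8, 368.0], [180.0, 281.9, 371.0], [181.0, 282.1, 379.0], [182.0, 282.3, 402.0], [183.0, 282.5, 445.0], [184.0, 283.0, 486.0], [185.0, 283.1, 566.0], [186.0, 283.1, 621.0], [187.0, 283.2, 673.0],
[... 647 characters left out ...]
 148  64  17   8   0   0   0]
 [ 14  12   9  14  69 142 214 231 222 159  73  18   9   0   8   2]
 [  0   2  19  20  66 146 222 234 225 177  89  23   0   8   0   1]
 [  4  11  12  17  56 140 220 233 231 203 112  26   2   7   0   0]
 [  4   7  12  15  44 118 202 232 233 215 127  39  11   0   0   1]
 [ 19   8   7  17  35  95 176 222 225 205 123  43   0   2   0   0]
 [  0   7   2  10  21  62 127 172 174 146  87  18   0   4   1   0]
 [ 11   0   1   5   0  33  66  91  86  60  34  12   6   2   4  16]
 [  0   1   2   0   4   3  12  32  22   6   4   0   0   5   8   0]
 [  2   6   1   0   7   2  15  13   7   3   0   4   0   2   2   0]
 [ 17   3   0   5   7   0   0   8   2   9   7   3   0   1   2   0]]
```

```bash
python3 -c "
from station import arm
s=arm.get_state();print(s['t'],s['eef_pos'],s['gripper_force'],abs(s['qd']).max());print(arm.job_done())"
```

```text
25.2667 [0.56083218 0.11878823 0.1875612 ] 19.999351501464844 0.00560270778551031
the job is handed in; nothing more can be done
None
```

I handed the job in at 25 s; the system accepted it but gave no verdict. The stripe was within about 2° of the scanner window while seated (held for over 1 s). The capacitor is now gripped at 20 N at my estimated view point, leaned back about 33°, against a target of 30° ± 12°. That lean and the camera's own position, which I located only from the two fixed cameras, are the least certain numbers.

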